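# Clear the cooking corner: trivets on their pegs, spices on the ledge

## Robot

A 6-joint arm with a two-finger parallel gripper is mounted at the origin on the work surface. World frame = base frame: x ahead of the robot, y to its left, z up, the work surface at z = 0. Lengths are in mm, angles in rad, forces in N, time in s.
With the tool pointing down it reaches from about 300 to 875 mm from the base axis. Payload 6.4 kg.
Tool frame: the origin (TCP) lies midway between the tips of the shut fingers; the grasp point (between the pads) lies 19 mm behind it; z points along the fingers, y is the line along which they close (so a half turn about z gives the same grasp; the last joint's range is limited). The gripper opens to 88 mm and grips with 3 to 60 N. Pads are 18 mm wide; open, the fingers measure 123 mm over their backs; the gripper's body (75 mm by 187 mm) begins 45 mm behind the grasp point.
Start: joints at [-1.433, 0.181, 1.607, -0, 1.354, -0.206], TCP at [193.83, -541.36, 238.714] pointing down, gripper open.
Joint ranges: [-2.99, 2.99], [-0.89, 2.07], [0.3, 2.58], [-1.14, 4.28], [0, 2.63], [-3.12, 3.12]. Speed limits (rad/s): [2.57, 2.57, 3.01, 3.14, 3.14, 3.14].

## Interface

Orientations are given as a unit quaternion [x, y, z, w].
In Python, from workcell import arm gives the robot as it stands.
- The arm moves only by the shell command python3 -m inch 'ROWS'. ROWS is JSON, a list of rows, each a list of 7 numbers: the shift along the tool's x, y, z in units of 40 mm (1.0 is 40 mm), then the turn, a rotation vector about the tool's x, y, z in units of 6 degrees (1.0 is 6 degrees), then the opening, from 0 (shut) to 1 (fully open). A call has 1 to 12 rows; each row is the pose to reach, as a shift and turn from the pose commanded when the call began, along the tool's axes at that moment; what a row does not reach only later rows make up. A row lasts 1/12 s, in which the tool goes at most 41.7 mm and 7.16 degrees, less where a joint would pass 70% of its speed; a pose out of reach is approached as far as the arm can. A call with a gripper value outside its range is refused whole. The fingers move at their own pace and stop on an object; the grip force is fixed at half the most. Time passes only in rows, so rows that repeat a pose let the fingers close. It gives the time, the measured TCP pose, the force, the opening and the grip force at its end, in the units of the state.
- arm.state(): the state, without advancing time (a new reading comes with each control period).
- arm.capture(name): name is "side" or "top"; returns the picture (400x640x3 uint8, blue, green, red); there is no depth.
- arm.calibration(name): a dict with "fx", "fy", "cx", "cy" (pixels), "world_to_cam" (4x4, takes a point from world to camera coordinates). Camera axes: x right, y down, z forward; pixel columns grow to the right and rows downward; lengths in mm; the calibration is good to about 2 mm. A picture is of the moment at which its call begins. calibration takes no time and is no camera call.
- arm.sign_off(): hands the job in; it is judged then, once.
The state is a dict: "clock": time; "joint_positions": joint angles; "joint_velocities": joint speeds; "effort": joint torques, N m; "eef_pos": TCP position; "ee_rot": TCP orientation; "wrist_force": force on the tool from outside, world axes, zero at the start; "moment": the same for the moment, N m; "grip_width": opening from 0.0 (shut) to 1.0 (fully open); "grip_force": force on a finger pad.
Only numpy, scipy, OpenCV 4.12 (cv2) and the standard library are available. Lean on these libraries where they do the work, as an engineer would, in place of code of your own. Each camera call takes 0.05 s, during which the arm holds its last target. There are 200 camera calls.

## Task

Clear the counter beside the hob for wiping: hang every tile trivet by its eye on the slanted peg of its own colour, pushed home against the board, and stand every spice jar upright and fully on the narrow raised ledge, in any order. There may be two or three trivets and three or four jars; never tip a jar over, and leave the other kitchen things where they are and standing.

Things in the scene. Friction and masses are not known exactly. Their poses are not given: they have to be found in the camera images.
- trivet_blue_center (a point): wooden paddle-shaped trivet with a blue tile inlay on both faces, lying flat: a board 85 x 48 mm, 12 mm thick, with a round eye at one end, 125 mm long in all, 90 g. This point is half-way through its thickness, on its centre line near the centre of mass, 50 mm from the plain end and 54 mm from the eye's centre; x points along the paddle to the eye, y across its 48 mm width, z along the thickness (up as it lies)
- trivet_blue_eye (a point): centre of the round eye (clear hole 24 mm wide, outside 42 mm) of the blue trivet, half-way through the 12 mm thickness; same axes
- peg_blue: fixed peg with a blue foot disc and blue tip, 10 mm in diameter and 55 mm long, square to the hook board's sloping face and so pointing 55 degrees above the horizontal, towards the robot's side. Origin on its axis at the board's face (the root); z along the peg to the tip, x up the slope of the board, y across it (to the left).
- peg_blue_seat (a point): point on the blue peg's axis 6 mm from the board's face: about where the middle of a hung trivet's eye lies (the loose eye can hang up to 7 mm off it); same axes as the peg. The board is a fixed panel 285 mm wide, low edge to the robot; its pegs (blue left, red middle, yellow right) are 90 mm apart, their roots 95 mm above the counter; its face reaches 115 mm down the slope and 40 mm up it from the roots
- trivet_red_center (a point): wooden paddle-shaped trivet with a red tile inlay on both faces, lying flat: a board 85 x 48 mm, 12 mm thick, with a round eye at one end, 125 mm long in all, 90 g. This point is half-way through its thickness, on its centre line near the centre of mass, 50 mm from the plain end and 54 mm from the eye's centre; x points along the paddle to the eye, y across its 48 mm width, z along the thickness (up as it lies)
- trivet_red_eye (a point): centre of the round eye (clear hole 24 mm wide, outside 42 mm) of the red trivet, half-way through the 12 mm thickness; same axes
- peg_red: fixed peg with a red foot disc and red tip, 10 mm in diameter and 55 mm long, square to the hook board's sloping face and so pointing 55 degrees above the horizontal, towards the robot's side. Origin on its axis at the board's face (the root); z along the peg to the tip, x up the slope of the board, y across it (to the left).
- peg_red_seat (a point): point on the red peg's axis 6 mm from the board's face: about where the middle of a hung trivet's eye lies (the loose eye can hang up to 7 mm off it); same axes as the peg. The board is a fixed panel 285 mm wide, low edge to the robot; its pegs (blue left, red middle, yellow right) are 90 mm apart, their roots 95 mm above the counter; its face reaches 115 mm down the slope and 40 mm up it from the roots
- trivet_yellow_center (a point): wooden paddle-shaped trivet with a yellow tile inlay on both faces, lying flat: a board 85 x 48 mm, 12 mm thick, with a round eye at one end, 125 mm long in all, 90 g. This point is half-way through its thickness, on its centre line near the centre of mass, 50 mm from the plain end and 54 mm from the eye's centre; x points along the paddle to the eye, y across its 48 mm width, z along the thickness (up as it lies)
- trivet_yellow_eye (a point): centre of the round eye (clear hole 24 mm wide, outside 42 mm) of the yellow trivet, half-way through the 12 mm thickness; same axes
- peg_yellow: fixed peg with a yellow foot disc and yellow tip, 10 mm in diameter and 55 mm long, square to the hook board's sloping face and so pointing 55 degrees above the horizontal, towards the robot's side. Origin on its axis at the board's face (the root); z along the peg to the tip, x up the slope of the board, y across it (to the left).
- peg_yellow_seat (a point): point on the yellow peg's axis 6 mm from the board's face: about where the middle of a hung trivet's eye lies (the loose eye can hang up to 7 mm off it); same axes as the peg. The board is a fixed panel 285 mm wide, low edge to the robot; its pegs (blue left, red middle, yellow right) are 90 mm apart, their roots 95 mm above the counter; its face reaches 115 mm down the slope and 40 mm up it from the roots
- jar_green_center (a point): spice jar (green glass, green cap, paper band), 42 mm in diameter, 75 mm tall, cap 39 mm wide on the top 18 mm, 130 g, standing; this point is at its centre, half-way up (37.5 mm above its foot); z is its upright axis
- jar_orange_center (a point): spice jar (terracotta body, orange cap, paper band), 42 mm in diameter, 75 mm tall, cap 39 mm wide on the top 18 mm, 130 g, standing; this point is at its centre, half-way up (37.5 mm above its foot); z is its upright axis
- jar_black_center (a point): spice jar (amber glass, black cap, paper band), 42 mm in diameter, 75 mm tall, cap 39 mm wide on the top 18 mm, 130 g, standing; this point is at its centre, half-way up (37.5 mm above its foot); z is its upright axis
- jar_white_center (a point): spice jar (blue body, white cap, paper band), 42 mm in diameter, 75 mm tall, cap 39 mm wide on the top 18 mm, 130 g, standing; this point is at its centre, half-way up (37.5 mm above its foot); z is its upright axis
- ledge_top (a point): centre of the top face of the narrow plywood spice ledge, a fixed plank 54 mm deep (x) and 290 mm long (y), its top 100 mm above the counter, no lip, open in front, behind and above; x away from the robot across the depth, y along the ledge, z up
- egg_cup: small blue egg cup, 55 mm tall; not part of the job, to be left where it is; origin at its underside
- mug: white mug, 80 mm wide, 90 mm tall; not part of the job, to be left where it is; origin at its underside
- oil_bottle: green oil bottle, 220 mm tall; not part of the job, to be left where it is; origin at its underside
- pepper_mill: wooden pepper mill, 155 mm tall; not part of the job, to be left where it is; origin at its underside
- wooden_spoon: wooden spoon lying flat; not part of the job, to be left where it is; origin at its underside
- fruit_bowl: terracotta bowl, 150 mm wide; not part of the job, to be left where it is; origin at its underside

How it is judged (in metres and radians):
At the end, for the whole second after the job is handed in: Every trivet present hangs on the peg of its colour, the centre of its eye within 14 mm of the seat point; every jar present stands on the ledge, tilted less than 0.12 rad, its centre within 13 mm of the ledge's middle line and within 137 mm of its middle lengthwise; all at rest and released (distance between trivet_blue_eye and peg_blue_seat below 0.014 m and linear speed of each of trivet_blue, trivet_red, trivet_yellow, jar_green, jar_orange, jar_black, jar_white below 0.02 m/s and distance between trivet_red_eye and peg_red_seat below 0.014 m and distance between trivet_yellow_eye and peg_yellow_seat below 0.014 m and x of jar_green_center in the frame of ledge_top between -0.013 and 0.013 m and y of jar_green_center in the frame of ledge_top between -0.137 and 0.137 m and z of jar_green_center in the frame of ledge_top between 0.032 and 0.043 m and angle between each of jar_green_center, jar_orange_center, jar_black_center, jar_white_center's own z axis and vertical below 0.12 rad and x of jar_orange_center in the frame of ledge_top between -0.013 and 0.013 m and y of jar_orange_center in the frame of ledge_top between -0.137 and 0.137 m and z of jar_orange_center in the frame of ledge_top between 0.032 and 0.043 m and x of jar_black_center in the frame of ledge_top between -0.013 and 0.013 m and y of jar_black_center in the frame of ledge_top between -0.137 and 0.137 m and z of jar_black_center in the frame of ledge_top between 0.032 and 0.043 m and x of jar_white_center in the frame of ledge_top between -0.013 and 0.013 m and y of jar_white_center in the frame of ledge_top between -0.137 and 0.137 m and z of jar_white_center in the frame of ledge_top between 0.032 and 0.043 m); the robot touches nothing.
It fails at once if one of the other kitchen things is pushed more than 4 cm (distance of any of egg_cup, mug, oil_bottle, pepper_mill, wooden_spoon, fruit_bowl from where it was at the start of the episode above 0.04 m).
It fails at once if one of the other standing kitchen things is knocked over (angle between any of egg_cup, mug, oil_bottle, pepper_mill, fruit_bowl's own z axis and vertical above 0.6 rad).
It fails at once if a spice jar is tipped over (angle between any of jar_green_center, jar_orange_center, jar_black_center, jar_white_center's own z axis and vertical above 1 rad).
Of trivet_blue, trivet_red, trivet_yellow only 2 to 3 are there at a start; the rules pass over those that are not, and their reading is None.
Of jar_green, jar_orange, jar_black, jar_white only 3 to 4 are there at a start; the rules pass over those that are not, and their reading is None.
At some moment in a run one of trivet_blue, trivet_red, trivet_yellow may be knocked a few centimetres aside while the robot is not near it.
It also fails if it takes over 210 s, if anything falls off the work surface, if the arm or the gripper's body presses on something with over 40 N, if the wrist force passes 120 N, or if a joint passes its speed limit or range.

## Working session

There is one attempt and no reset: what is moved stays moved. The work goes in short steps, Python scripts to look and compute and a shell command to move; the robot and the scene stay as the last step left them, time stands still between calls to the robot, and variables do not carry over. Pictures are saved under pics/ and viewed, at most 14 in all, crops included, and the job is handed in when it is done.

```bash
mkdir -p pics; ls; python3 - <<'E'
from workcell import arm
import cv2
for n in("side","top"):
    im=arm.capture(n); cv2.imwrite(f"pics/{n}0.png",im)
    c=arm.calibration(n); print(n,c)
print(arm.state())
E
```

```text
pics
side {'fx': 460.4053803479541, 'fy': 460.4053803479541, 'cx': 319.17075830243, 'cy': 197.58963675353277, 'world_to_cam': array([[-9.42450896e-01, -3.33831925e-01,  1.85082506e-02,
         4.59397799e+02],
       [-2.34050830e-01,  6.19199986e-01, -7.49540917e-01,
         2.26274556e+02],
       [ 2.38760379e-01, -7.10737380e-01, -6.61699220e-01,
         1.31906938e+03],
       [ 0.00000000e+00,  0.00000000e+00,  0.00000000e+00,
         1.00000000e+00]])}
top {'fx': 492.0302081538546, 'fy': 492.0302081538546, 'cx': 322.5874962228221, 'cy': 204.08503590218385, 'world_to_cam': array([[ 2.86154105e-02, -9.99586117e-01,  2.95860354e-03,
        -6.79782366e+01],
       [-9.97340136e-01, -2.87493593e-02, -6.69785620e-02,
         5.12794477e+02],
       [ 6.70358986e-02, -1.03411501e-03, -9.97750028e-01,
         1.80500082e+03],
       [ 0.00000000e+00,  0.00000000e+00,  0.00000000e+00,
         1.00000000e+00]])}
{'clock': 0.1, 'joint_positions': array([-1.43328381e+00,  1.81469513e-01,  1.60787985e+00,  1.56066296e-05,
        1.35377161e+00, -2.06329074e-01]), 'joint_velocities': array([-0.00025274, -0.00223844, -0.00039027, -0.00136725, -0.00026325,
       -0.00021631]), 'effort': array([ 2.57374577e-04, -4.34821236e+01, -3.42697835e+01,  7.04768440e-02,
        3.40091949e-02, -4.39355483e-05]), 'eef_pos': array([ 193.7768176 , -540.87446861,  237.91227154]), 'ee_rot': array([ 9.85257985e-01,  1.71073434e-01,  3.39027255e-05, -7.63445964e-04]), 'wrist_force': array([-0.19716983,  0.21607237,  0.19794407]), 'moment': array([-0.0253707 , -0.00960684, -0.01244907]), 'grip_force': 0.0, 'grip_width': 0.9987244512140047}
```

```bash
python3 - <<'E'
import cv2
a=cv2.imread("pics/top0.png")
cv2.imwrite("pics/top0b.png",cv2.resize(a,(800,500),interpolation=cv2.INTER_CUBIC))
a=cv2.imread("pics/side0.png")
cv2.imwrite("pics/side0b.png",cv2.resize(a,(800,500),interpolation=cv2.INTER_CUBIC))
E
```

```text
(no output)
```

View pics/top0b.png

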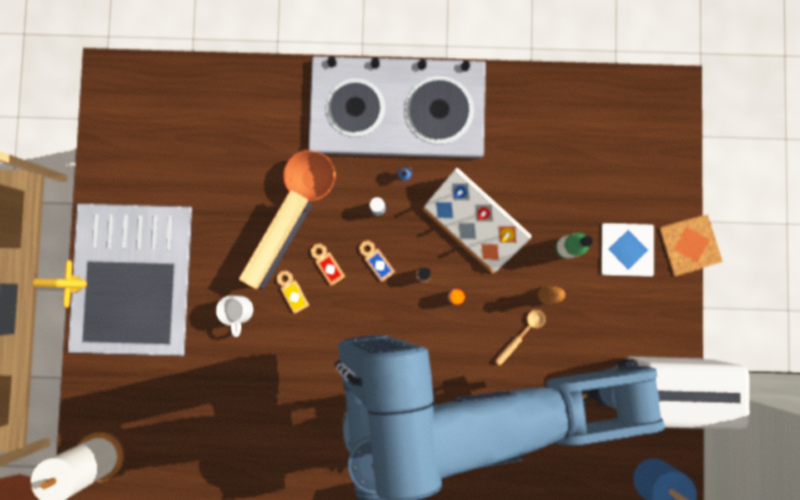

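View pics/side0b.png

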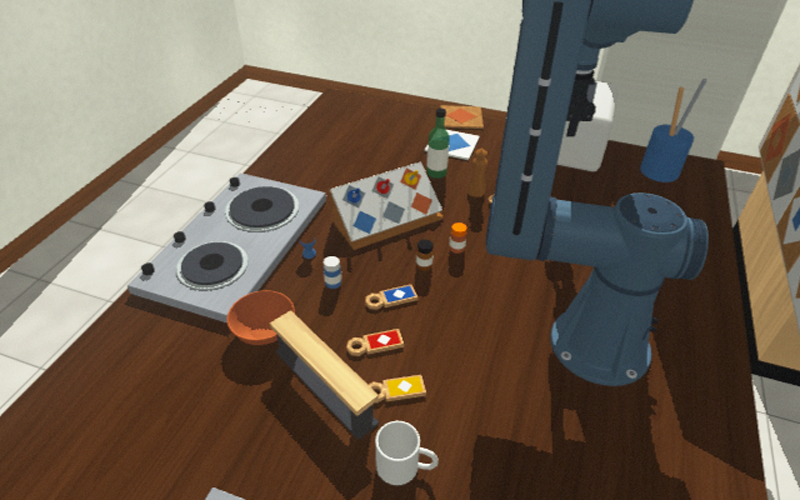

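The top picture shows the three trivets at about (295,290), (328,265) and (377,262). The jars are white (377,206), black (424,274) and orange (457,296), with no green one visible. The ledge runs from (250,280) to (300,200) and the board is at (477,220). The side view agrees, with the bowl right at the ledge's far end. Next I'll enlarge crops of both.

```bash
python3 - <<'E'
import cv2
a=cv2.imread("pics/top0.png")[115:275,180:440]
a=cv2.resize(a,None,fx=3,fy=3,interpolation=cv2.INTER_CUBIC)
for i in range(0,260,20): cv2.putText(a,str(180+i),(i*3,8),0,.3,(255,255,255),1); cv2.line(a,(i*3,10),(i*3,14),(255,255,255),1)
for i in range(0,160,20): cv2.putText(a,str(115+i),(0,i*3+4),0,.3,(255,255,255),1)
cv2.imwrite("pics/c1.png",a)
a=cv2.imread("pics/side0.png")[120:370,180:380]
a=cv2.resize(a,None,fx=2.4,fy=2.4,interpolation=cv2.INTER_CUBIC)
for i in range(0,200,20): cv2.putText(a,str(180+i),(int(i*2.4),8),0,.3,(0,0,0),1)
for i in range(0,250,20): cv2.putText(a,str(120+i),(0,int(i*2.4)+4),0,.3,(255,255,255),1)
cv2.imwrite("pics/c2.png",a)
E
```

```text
(no output)
```

View pics/c1.png

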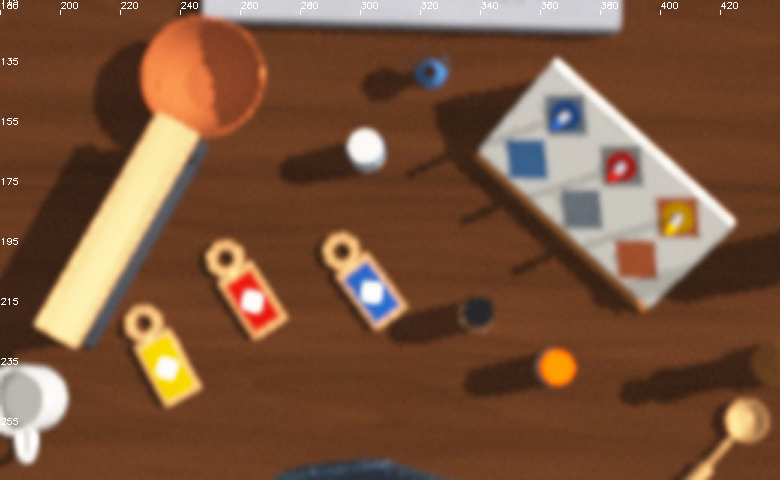

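View pics/c2.png

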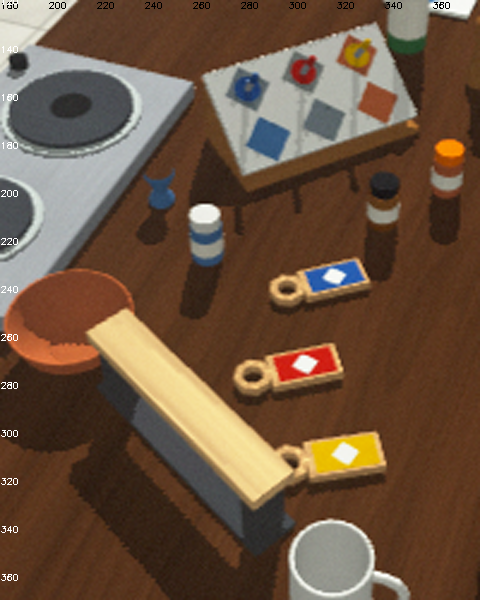

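```bash
cat > h.py <<'E'
import numpy as np, cv2
from workcell import arm
from scipy.spatial.transform import Rotation as R
from scipy.optimize import least_squares
C={n:arm.calibration(n) for n in("top","side")}
def ray(n,p):
    c=C[n];M=c["world_to_cam"];d=np.array([(p[0]-c["cx"])/c["fx"],(p[1]-c["cy"])/c["fy"],1])
    return -M[:3,:3].T@M[:3,3], M[:3,:3].T@d
def atz(n,p,z):
    o,d=ray(n,p); return o+d*(z-o[2])/d[2]
def proj(n,P):
    c=C[n];q=c["world_to_cam"][:3,:3]@np.asarray(P,float)+c["world_to_cam"][:3,3]
    return np.array([c["fx"]*q[0]/q[2]+c["cx"],c["fy"]*q[1]/q[2]+c["cy"]])
def az(v): return np.degrees(np.arctan2(v[1],v[0]))
def tool(yaw_x,tilt=0,): pass
E
cat > m.py <<'E'
from h import *
np.set_printoptions(precision=1,suppress=True)
t=lambda x,y:(180+x/3,115+y/3)
s=lambda x,y:(180+x/2.4,120+y/2.4)
print("ledge")
L=[atz("top",t(*p),100) for p in((160,113),(202,140),(77,349),(34,323))]
print(np.array(L),np.mean(L,0),[np.linalg.norm(L[i]-L[(i+1)%4]) for i in range(4)],az(L[1]-L[0]),az(L[0]-L[3]),az(L[1]-L[2]))
Ls=[atz("side",s(*p),100) for p in((128,310),(88,333),(252,503),(293,478))]
print("side",np.array(Ls),np.mean(Ls,0))
# board fit: yaw of outward horiz peg direction
sl=np.radians(35)
def bp(q,x,y,z):
    u=np.array([np.cos(q[2])*np.cos(sl),np.sin(q[2])*np.cos(sl),np.sin(sl)])  # up slope
    n=np.array([-np.cos(q[2])*np.sin(sl),-np.sin(q[2])*np.sin(sl),np.cos(sl)])
    return np.array([q[0],q[1],95])+x*u+y*np.cross(n,u)+z*n
obs=[("top",t(557,58),(40,142.5,0)),("top",t(736,222),(40,-142.5,0)),("top",t(645,308),(-115,-142.5,0)),("top",t(480,150),(-115,142.5,0)),
("top",t(565,116),(0,90,0)),("top",t(621,166),(0,0,0)),("top",t(679,217),(0,-90,0)),
("side",s(203,75),(40,142.5,0)),("side",s(376,23),(40,-142.5,0)),("side",s(416,116),(-115,-142.5,0)),("side",s(246,176),(-115,142.5,0)),
("side",s(247,89),(0,90,0)),("side",s(301,73),(0,0,0)),("side",s(355,57),(0,-90,0))]
f=lambda q:np.concatenate([proj(n,bp(q,*P))-p for n,p,P in obs])
r=least_squares(f,[600,-200,-0.7]);print("board",r.x,np.degrees(r.x[2]));print(r.fun.reshape(-1,2))
for k,y in(("blue",90),("red",0),("yellow",-90)): print(k,bp(r.x,0,y,0),bp(r.x,0,y,6))
print("trivets")
for k,te,td,se,sd in(("blue",(342,251),(372,292),(287,291),(335,276)),("red",(225,259),(253,301),(252,378),(306,364)),("yellow",(144,323),(167,368),(293,463),(345,453))):
    e=atz("top",t(*te),12);d=atz("top",t(*td),12);print(k,e,d,np.linalg.norm(e-d),az(e-d),"side",atz("side",s(*se),12),atz("side",s(*sd),12))
print("jars")
for k,a,b in(("white",(366,147),(205,213)),("black",(478,312),(385,179)),("orange",(557,367),(449,148))):
    print(k,atz("top",t(*a),75),atz("side",s(*b),75))
E
python3 m.py
```

```text
ledge
[[683.1 269.6 100. ]
 [652.3 218.5 100. ]
 [401.  355.5 100. ]
 [430.1 407.3 100. ]] [541.6 312.7 100. ] [np.float64(59.60699107170275), np.float64(286.14953516652287), np.float64(59.37822683166918), np.float64(288.09633162274065)] -121.12617133839993 -28.55180512765934 -28.586464969714417
side [[655.  228.8 100. ]
 [680.4 274.6 100. ]
 [428.  409.9 100. ]
 [401.  370.2 100. ]] [541.1 320.9 100. ]
board [ 637.  -279.4   -0.7] -41.25495670153303
[[-1.2  0.9]
 [-1.1  1. ]
 [ 1.  -0.2]
 [-0.9  0.1]
 [ 0.1 -0.5]
 [ 0.1 -0.2]
 [-0.6 -0. ]
 [-0.3 -0.6]
 [-0.1 -0.4]
 [ 0.4 -0.7]
 [-0.9 -1.2]
 [-0.2 -0.2]
 [ 0.6 -0.7]
 [ 0.4 -0.9]]
blue [ 696.3 -211.7   95. ] [ 693.7 -209.5   99.9]
red [ 637.  -279.4   95. ] [ 634.4 -277.1   99.9]
yellow [ 577.6 -347.    95. ] [ 575.  -344.8   99.9]
trivets
blue [532.   53.5  12. ] [482.2  14.8  12. ] 63.05255746562852 37.896737383767956 side [528.5  62.2  12. ] [480.6  16.3  12. ]
red [517.9 198.   12. ] [466.9 161.5  12. ] 62.746294507352125 35.617636058007726 side [516.4 205.4  12. ] [464.7 164.   12. ]
yellow [435.9 294.9  12. ] [381.3 264.3  12. ] 62.558124161603594 29.28803510934671 side [429.6 297.7  12. ] [380.7 266.   12. ]
jars
white [653.3  25.2  75. ] [653.4  27.4  75. ]
black [ 458.9 -114.6   75. ] [ 458.7 -116.7   75. ]
orange [ 396.1 -210.3   75. ] [ 396.1 -209.4   75. ]
```

```bash
cat >> h.py <<'E'
# goal orientation: tool x along azimuth a (deg), tool z tilted from down by t (deg) towards azimuth a+180
def Rt(a,t=0):
    a,t=np.radians(a),np.radians(t); h=np.array([np.cos(a),np.sin(a),0]); u=np.array([0,0,1.])
    x=np.cos(t)*h-np.sin(t)*u; z=-np.sin(t)*h-np.cos(t)*u
    return R.from_matrix(np.column_stack([x,np.cross(z,x),z]))
def go(P0,R0,P,Rg):
    "rows numbers from pose0 to goal"
    s=R0.inv().apply(np.asarray(P)-P0)/40; r=np.degrees((R0.inv()*Rg).as_rotvec())/6
    return np.round(np.r_[s,r],3).tolist()
def chain(goals):
    "goals: list of (P,R); prints each relative to the pose before, first from the measured one"
    S=arm.state();p,q=np.array(S["eef_pos"]),R.from_quat(S["ee_rot"])
    for P,Rg in goals: print(go(p,q,P,Rg)); p,q=np.asarray(P,float),Rg
B=np.array([637.0,-279.4]); BY=np.radians(-41.25); sl=np.radians(35)
U=np.array([np.cos(BY)*np.cos(sl),np.sin(BY)*np.cos(sl),np.sin(sl)]); N=np.array([-np.cos(BY)*np.sin(sl),-np.sin(BY)*np.sin(sl),np.cos(sl)])
def bp(x,y,z): return np.array([*B,95.])+x*U+y*np.cross(N,U)+z*N
E
python3 - <<'E'
from h import *
np.set_printoptions(precision=1,suppress=True)
t=lambda x,y:(180+x/3,115+y/3)
s=lambda x,y:(180+x/2.4,120+y/2.4)
print("mug rim",atz("top",(189,246),90),atz("side",s(332,558),90))
print("bowl rim",atz("top",t(203,77),60)); print("egg",atz("top",t(430,72),55),atz("side",s(160,178),55))
obs=[("top",t(160,113),(27,-145)),("top",t(202,140),(-27,-145)),("top",t(77,349),(-27,145)),("top",t(34,323),(27,145)),
("side",s(128,310),(-27,-145)),("side",s(88,333),(27,-145)),("side",s(252,503),(27,145)),("side",s(293,478),(-27,145))]
def f(q):
    c,k=np.cos(q[2]),np.sin(q[2])
    return np.concatenate([proj(n,[q[0]+c*x-k*y,q[1]+k*x+c*y,100])-p for n,p,(x,y) in obs])
r=least_squares(f,[541,315,1.07]);print(r.x,np.degrees(r.x[2]),r.fun.reshape(-1,2))
E
```

```text
mug rim [347.7 414.3  90. ] [338.  432.5  90. ]
bowl rim [735.5 226.5  60. ]
egg [750.7 -49.1  55. ] [748.7 -33.7  55. ]
[541.8 317.4   1.1] 61.22139944219815 [[-0.5  0.3]
 [-1.5 -1. ]
 [-2.3 -0.3]
 [-1.1  0.6]
 [ 0.5 -1.3]
 [ 0.1 -1. ]
 [-0.   0.4]
 [ 0.7 -2.3]]
```

```bash
python3 - <<'E'
from h import *
chain([((350,-330,300),Rt(90)),((430,-20,300),Rt(155)),((376.7,262.5,120),Rt(209.5))])
E
```

```text
[5.455, -3.649, -1.545, -0.01, -0.011, -11.717]
[7.75, 2.0, 0.0, 0.0, 0.0, -10.833]
[4.192, 5.838, 4.5, 0.0, 0.0, -9.083]
```

```bash
r='[5.455,-3.649,-1.545,0,0,-11.717,0.95]'; 
python3 -m inch '[[5.455,-3.649,-1.545,0,0,-11.717,0.95],[5.455,-3.649,-1.545,0,0,-11.717,0.95],[5.455,-3.649,-1.545,0,0,-11.717,0.95],[5.455,-3.649,-1.545,0,0,-11.717,0.95],[5.455,-3.649,-1.545,0,0,-11.717,0.95],[5.455,-3.649,-1.545,0,0,-11.717,0.95],[5.455,-3.649,-1.545,0,0,-11.717,0.95],[5.455,-3.649,-1.545,0,0,-11.717,0.95],[5.455,-3.649,-1.545,0,0,-11.717,0.95],[5.455,-3.649,-1.545,0,0,-11.717,0.95],[5.455,-3.649,-1.545,0,0,-11.717,0.95],[5.455,-3.649,-1.545,0,0,-11.717,0.95]]'
python3 - <<'E'
from h import *
S=arm.state();print(S["joint_positions"]);chain([((430,-20,300),Rt(155)),((376.7,262.5,120),Rt(209.5))])
E
```

```text
clock: 1.1
eef_pos: [350.0, -330.2, 300.2]
ee_rot: [0.708, 0.706, 0.0, -0.0]
wrist_force: [0.3, -0.5, -0.2]
grip_width: 0.949
grip_force: 0.0
[-1.00367082e+00 -8.26005012e-02  1.75732619e+00  1.22081826e-05
  1.46743260e+00 -1.00059743e+00]
[7.761, 1.977, 0.009, 0.0, -0.006, -10.863]
[4.192, 5.838, 4.5, 0.0, 0.0, -9.083]
```

```bash
python3 -m inch '[[7.75,2,0,0,0,-10.86,0.95],[7.75,2,0,0,0,-10.86,0.95],[7.75,2,0,0,0,-10.86,0.95],[7.75,2,0,0,0,-10.86,0.95],[7.75,2,0,0,0,-10.86,0.95],[7.75,2,0,0,0,-10.86,0.95],[7.75,2,0,0,0,-10.86,0.95],[7.75,2,0,0,0,-10.86,0.95],[7.75,2,0,0,0,-10.86,0.95],[7.75,2,0,0,0,-10.86,0.95],[7.75,2,0,0,0,-10.86,0.95]]'
python3 - <<'E'
from h import *
cv2.imwrite("pics/t1.png",arm.capture("top"));cv2.imwrite("pics/s1.png",arm.capture("side"))
S=arm.state();print(S["joint_positions"]);chain([((376.7,262.5,120),Rt(209.5))])
# track the trivet tiles in both pictures by colour
a0,a1=cv2.imread("pics/top0.png"),cv2.imread("pics/t1.png")
d=cv2.absdiff(a0,a1)
for n,box in(("yellow",(220,210,250,255)),("red",(240,190,280,235)),("blue",(280,190,320,230))):
    print(n,d[box[1]:box[3],box[0]:box[2]].mean())
a=cv2.resize(a1[115:315,180:460],None,fx=2.8,fy=2.8,interpolation=cv2.INTER_CUBIC);cv2.imwrite("pics/c3.png",a)
E
```

```text
clock: 2.02
eef_pos: [430.0, -20.4, 300.4]
ee_rot: [0.217, 0.976, -0.0, -0.0]
wrist_force: [-0.1, -0.3, 0.1]
grip_width: 0.949
grip_force: 0.0
[-3.26267213e-01 -2.08968221e-01  1.86741209e+00 -1.90997911e-04
  1.48345631e+00 -1.45758368e+00]
[4.22, 5.853, 4.51, -0.001, -0.004, -9.113]
yellow 1.6577777777777778
red 1.785925925925926
blue 43.884791666666665
```

View pics/c3.png

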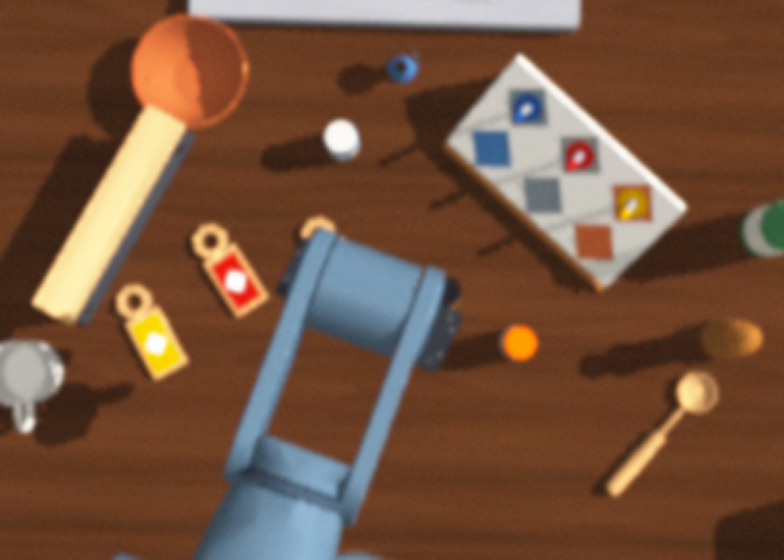

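The arm hides only part of the blue trivet. Yellow and red haven't moved, and the table area the arm hid before has no green jar, so there are three jars. Next is the yellow trivet.

```bash
python3 -m inch '[[4.22,5.853,4.51,0,0,-9.113,0.95],[4.22,5.853,4.51,0,0,-9.113,0.95],[4.22,5.853,4.51,0,0,-9.113,0.95],[4.22,5.853,4.51,0,0,-9.113,0.95],[4.22,5.853,4.51,0,0,-9.113,0.95],[4.22,5.853,4.51,0,0,-9.113,0.95],[4.22,5.853,4.51,0,0,-9.113,0.95],[4.22,5.853,4.51,0,0,-9.113,0.95],[4.22,5.853,4.51,0,0,-9.113,0.95],[4.22,5.853,4.51,0,0,-9.113,0.95],[4.22,5.853,4.51,0,0,-9.113,0.95]]'
python3 - <<'E'
from h import *
cv2.imwrite("pics/s2.png",cv2.resize(arm.capture("side")[200:380,220:420],None,fx=3,fy=3))
S=arm.state();print(S["joint_positions"]);chain([((376.7,262.5,3),Rt(209.5))])
E
```

```text
clock: 3.03
eef_pos: [375.7, 262.2, 120.2]
ee_rot: [-0.256, 0.967, -0.0, -0.0]
wrist_force: [-0.4, -1.0, 0.0]
grip_width: 0.95
grip_force: 0.0
[ 3.48497204e-01  6.79612016e-02  1.99461409e+00 -4.98613071e-04
  1.07815614e+00 -1.73921358e+00]
[-0.012, 0.01, 2.945, -0.006, 0.007, 0.022]
```

View pics/s2.png

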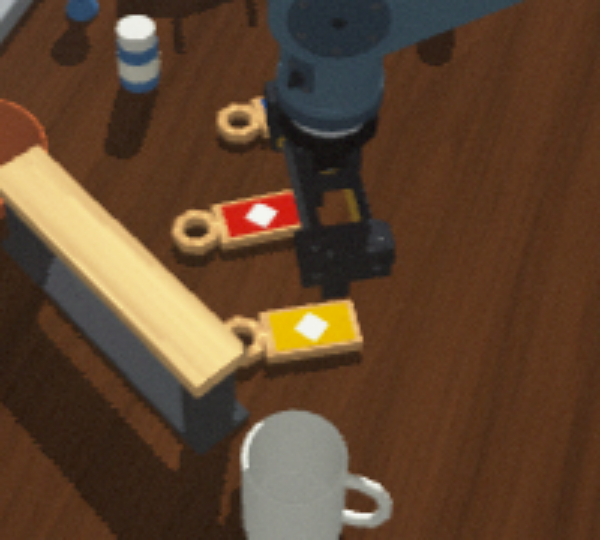

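The gripper is lined up over the yellow trivet (tile at 312,327), clear of the mug (295,440) and the ledge end (235,350). Descend and close.

```bash
python3 -m inch '[[0,0,1,0,0,0,0.8],[0,0,2,0,0,0,0.8],[0,0,2.6,0,0,0,0.8],[0,0,2.945,0,0,0,0.8],[0,0,2.945,0,0,0,0.8],[0,0,2.945,0,0,0,0],[0,0,2.945,0,0,0,0],[0,0,2.945,0,0,0,0],[0,0,2.945,0,0,0,0],[0,0,2.945,0,0,0,0],[0,0,2.945,0,0,0,0]]'
python3 - <<'E'
from h import *
print(arm.state()["eef_pos"])
E
```

```text
clock: 4.0
eef_pos: [376.3, 262.8, 3.3]
ee_rot: [-0.257, 0.966, -0.0, 0.001]
wrist_force: [0.4, -3.3, 6.6]
grip_width: 0.539
grip_force: 29.9
[376.31301325 262.77418312   3.30036539]
```

```bash
python3 -m inch '[[0,0,-1,0,0,0,0],[0,0,-2,0,0,0,0],[0,0,-3,0,0,0,0],[0,0,-4,0,0,0,0],[0,0,-5,0,0,0,0],[0,0,-6,0,0,0,0],[0,0,-6.2,0,0,0,0],[0,0,-6.2,0,0,0,0]]'
python3 - <<'E'
from h import *
np.set_printoptions(precision=1,suppress=True)
print("bottle",atz("top",(470,195),220),atz("top",(458,196),0),"mill",atz("top",(441,236),155))
Rb=Rt(138.75,35)
h=bp(-66.5,-90,72); print("hover",h)
yb=Rb.as_matrix()[:,1]; zb=Rb.as_matrix()[:,2]; xb=Rb.as_matrix()[:,0]
for i in(-1,1):
  for j in(-1,1): print("body corner",bp(-66.5,-90,3)-64*zb+93.5*i*yb+37.5*j*xb)
chain([((480,0,300),Rt(170,10)),(h,Rb)])
E
```

```text
clock: 4.67
eef_pos: [377.0, 263.7, 253.9]
ee_rot: [-0.258, 0.966, 0.0, 0.004]
wrist_force: [-0.0, 0.0, -1.8]
grip_width: 0.539
grip_force: 29.9
bottle [ 544.9 -538.1  220. ] [ 560.7 -559.4    0. ] mill [ 407.9 -459.9  155. ]
hover [ 505.7 -283.9  115.8]
body corner [ 469.3 -376.4  133.2]
body corner [ 423.1 -335.9   90.2]
body corner [ 592.6 -235.8  133.2]
body corner [ 546.4 -195.3   90.2]
[1.039, -7.001, -1.15, 0.592, -1.526, 6.622]
[-1.036, -6.879, 4.858, 2.009, -4.062, 4.849]
```

```bash
python3 -m inch '[[1.04,-7,-1.15,0.59,-1.53,6.62,0],[1.04,-7,-1.15,0.59,-1.53,6.62,0],[1.04,-7,-1.15,0.59,-1.53,6.62,0],[1.04,-7,-1.15,0.59,-1.53,6.62,0],[1.04,-7,-1.15,0.59,-1.53,6.62,0],[1.04,-7,-1.15,0.59,-1.53,6.62,0],[1.04,-7,-1.15,0.59,-1.53,6.62,0],[1.04,-7,-1.15,0.59,-1.53,6.62,0],[1.04,-7,-1.15,0.59,-1.53,6.62,0]]'
python3 - <<'E'
from h import *
print(arm.state()["joint_positions"])
chain([(bp(-66.5,-90,122),Rt(138.75,35))])
E
```

```text
clock: 5.42
eef_pos: [477.8, -2.2, 293.9]
ee_rot: [0.089, 0.993, -0.009, 0.082]
wrist_force: [-0.2, 1.1, -0.7]
grip_width: 0.54
grip_force: 29.9
[-0.2608     -0.20869554  1.88841687  0.01085996  1.29793347 -1.65543112]
[-0.74, -6.427, 3.617, 1.944, -4.152, 4.837]
```

```bash
python3 -m inch '[[-0.74,-6.43,3.62,1.94,-4.15,4.84,0],[-0.74,-6.43,3.62,1.94,-4.15,4.84,0],[-0.74,-6.43,3.62,1.94,-4.15,4.84,0],[-0.74,-6.43,3.62,1.94,-4.15,4.84,0],[-0.74,-6.43,3.62,1.94,-4.15,4.84,0],[-0.74,-6.43,3.62,1.94,-4.15,4.84,0],[-0.74,-6.43,3.62,1.94,-4.15,4.84,0],[-0.74,-6.43,3.62,1.94,-4.15,4.84,0],[-0.74,-6.43,3.62,1.94,-4.15,4.84,0],[-0.74,-6.43,3.62,1.94,-4.15,4.84,0],[-0.74,-6.43,3.62,1.94,-4.15,4.84,0]]'
python3 - <<'E'
from h import *
print(arm.state()["joint_positions"])
chain([(bp(-66.5,-90,72),Rt(138.75,35))])
a=arm.capture("top");b=arm.capture("side")
print(proj("top",bp(0,-90,125)),proj("side",bp(0,-90,125)))
A=cv2.resize(a[130:230,320:460],None,fx=4,fy=4,interpolation=cv2.INTER_CUBIC)[:, :400]
x0,y0=300,100
Bm=cv2.resize(b[y0:y0+100,x0-50:x0+50],None,fx=4,fy=4,interpolation=cv2.INTER_CUBIC)
cv2.imwrite("pics/h1.png",np.hstack([A,Bm]))
E
```

```text
clock: 6.33
eef_pos: [486.6, -261.9, 159.3]
ee_rot: [0.334, 0.893, -0.104, 0.283]
wrist_force: [0.4, 0.9, -1.1]
grip_width: 0.541
grip_force: 29.9
[-0.70745266 -0.08746246  2.19340946 -0.00436203  0.4221134  -1.56004224]
[0.037, -0.108, 1.304, 0.052, 0.025, 0.033]
[396.61383285 199.84308037] [340.1371621  128.25438252]
```

View pics/h1.png

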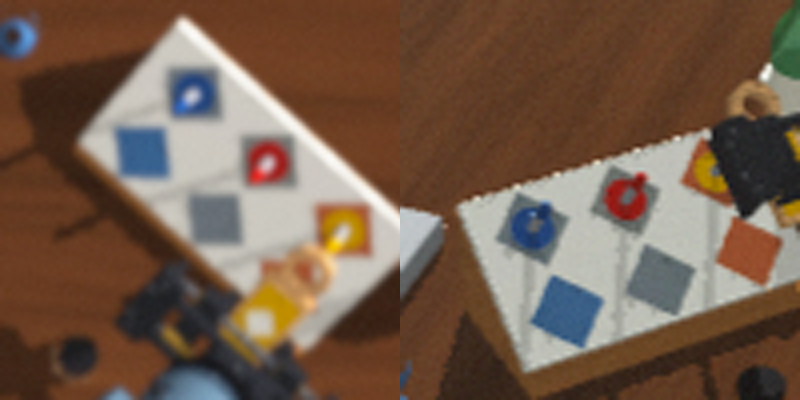

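The eye hole shows at top crop (310,272) and side crop (755,103), against predictions of (306,279) and (760,113). The arm was still settling, so I'll go closer and check again.

```bash
python3 -m inch '[[0.04,-0.1,0.6,0.05,0.02,0.03,0],[0.04,-0.1,1.25,0.05,0.02,0.03,0],[0.04,-0.1,1.25,0.05,0.02,0.03,0],[0.04,-0.1,1.25,0.05,0.02,0.03,0],[0.04,-0.1,1.25,0.05,0.02,0.03,0]]'
python3 - <<'E'
from h import *
chain([(bp(-66.5,-90,72),Rt(138.75,35))])
a=arm.capture("top");b=arm.capture("side")
for n,im,w in(("top",a,0),("side",b,1)):
    print(n,"eye",proj(n,bp(0,-90,75)),"tip",proj(n,bp(0,-90,55)))
A=cv2.resize(a[160:220,370:430],None,fx=6.6,fy=6.6,interpolation=cv2.INTER_CUBIC)
Bm=cv2.resize(b[100:160,310:370],None,fx=6.6,fy=6.6,interpolation=cv2.INTER_CUBIC)
cv2.imwrite("pics/h2.png",np.hstack([A,Bm]))
E
```

```text
clock: 6.85
eef_pos: [504.9, -283.9, 118.6]
ee_rot: [0.336, 0.892, -0.106, 0.282]
wrist_force: [0.3, 0.3, -0.9]
grip_width: 0.541
grip_force: 29.9
[0.027, 0.011, 0.064, -0.004, 0.019, -0.001]
top eye [400.41645772 194.63247086] tip [401.88456848 192.62076786]
side eye [335.20381987 134.35249115] tip [333.30984223 136.69363856]
```

View pics/h2.png

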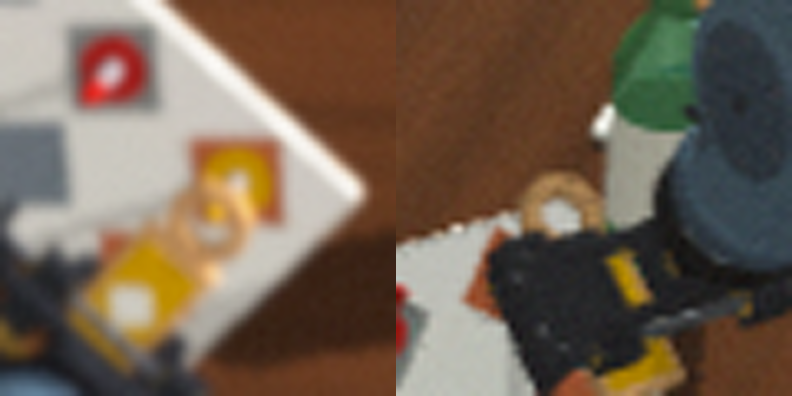

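```bash
cat >> h.py <<'E'
def tri(pt,ps):
    f=lambda P:np.r_[proj("top",P)-pt,proj("side",P)-ps]
    r=least_squares(f,[550,-200,100]); return r.x,r.fun
def toboard(P):
    d=np.asarray(P)-np.array([*B,95.]); return np.array([d@U,d@np.cross(N,U),d@N])
E
python3 - <<'E'
from h import *
np.set_printoptions(precision=2,suppress=True)
for pt,ps in(((209,221),(562,214)),((208,222),(562,208)),((210,220),(562,216))):
    P,f=tri((370+pt[0]/6.6,160+pt[1]/6.6),(310+(ps[0]-396)/6.6,100+ps[1]/6.6));print(P,f,toboard(P))
E
```

```text
[ 547.95 -322.33  161.51] [ 0.07  0.28 -0.29 -0.03] [  6.49 -91.    76.65]
[ 547.33 -321.    166.11] [ 0.04  0.18 -0.18 -0.02] [  8.03 -90.4   81.18]
[ 548.41 -323.2   159.67] [ 0.08  0.35 -0.36 -0.04] [  6.19 -91.34  74.61]
```

```bash
python3 -m inch '[[0.16,0,0,0,0,0,0],[0.16,0,0,0,0,0,0],[0.16,0,0.2,0,0,0,0],[0.16,0,0.4,0,0,0,0],[0.16,0,0.6,0,0,0,0],[0.16,0,0.8,0,0,0,0],[0.16,0,1.0,0,0,0,0],[0.16,0,1.0,0,0,0,0]]'
python3 - <<'E'
from h import *
a=arm.capture("top");b=arm.capture("side")
print(toboard(arm.state()["eef_pos"]))
A=cv2.resize(a[150:210,380:440],None,fx=6.6,fy=6.6,interpolation=cv2.INTER_CUBIC)
Bm=cv2.resize(b[110:170,300:360],None,fx=6.6,fy=6.6,interpolation=cv2.INTER_CUBIC)
cv2.imwrite("pics/h3.png",np.hstack([A,Bm]))
E
```

```text
clock: 7.62
eef_pos: [517.7, -296.6, 79.2]
ee_rot: [0.337, 0.892, -0.106, 0.281]
wrist_force: [-0.4, -0.2, -2.0]
grip_width: 0.537
grip_force: 29.9
[-72.88274584 -91.41147136  32.97275046]
```

View pics/h3.png

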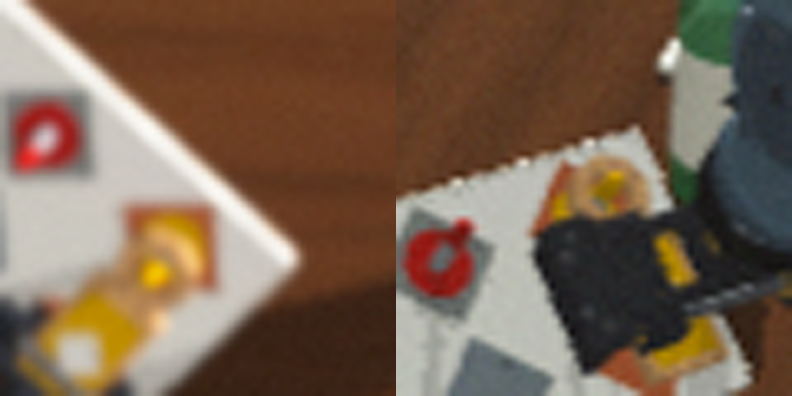

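The peg shows inside the eye in both views, centred at (155,272) and (608,185), so I'll push it home.

```bash
python3 -m inch '[[0,0,0.2,0,0,0,0],[0,0,0.4,0,0,0,0],[0,0,0.55,0,0,0,0],[0,0,0.65,0,0,0,0],[0,0,0.73,0,0,0,0],[0,0,0.73,0,0,0,0]]'
python3 - <<'E'
from h import *
print(toboard(arm.state()["eef_pos"]))
E
```

```text
clock: 8.22
eef_pos: [530.4, -307.5, 56.9]
ee_rot: [0.336, 0.892, -0.107, 0.282]
wrist_force: [-0.2, 1.0, 0.0]
grip_width: 0.537
grip_force: 29.9
[-72.31611672 -91.36924911   4.12817504]
```

```bash
python3 -m inch '[[0,0,0.02,0,0,0,0.72],[0,0,0.02,0,0,0,0.72],[0,0,0.02,0,0,0,0.72],[0,0,0.02,0,0,0,0.72],[0,0,-1,0,0,0,0.72],[0,0,-2,0,0,0,0.72],[0,0,-3,0,0,0,0.72],[0,0,-4,0,0,0,0.72],[0,0,-5,0,0,0,0.72],[0,0,-5,0,0,0,0.72]]'
python3 - <<'E'
from h import *
chain([((430,120,230),Rt(180,0))])
a=arm.capture("top");b=arm.capture("side");cv2.imwrite("pics/t4.png",a)
A=cv2.resize(a[150:210,380:440],None,fx=6.6,fy=6.6,interpolation=cv2.INTER_CUBIC)
Bm=cv2.resize(b[110:170,300:360],None,fx=6.6,fy=6.6,interpolation=cv2.INTER_CUBIC)
C_=cv2.resize(a[185:245,230:350],None,fx=6.6,fy=6.6*.5,interpolation=cv2.INTER_CUBIC)
cv2.imwrite("pics/h4.png",np.vstack([np.hstack([A,Bm]),C_]))
d=cv2.absdiff(a,cv2.imread("pics/top0.png"))
for n,box in(("red",(240,190,280,235)),("blue",(280,190,320,230))):
    print(n,d[box[1]:box[3],box[0]:box[2]].mean())
E
```

```text
clock: 9.05
eef_pos: [445.6, -231.9, 231.4]
ee_rot: [0.335, 0.89, -0.109, 0.29]
wrist_force: [1.1, -0.7, 1.2]
grip_width: 0.719
grip_force: 0.0
[4.948, 6.354, -3.561, -2.165, 5.745, -6.645]
red 2.0974074074074074
blue 1.36
```

View pics/h4.png

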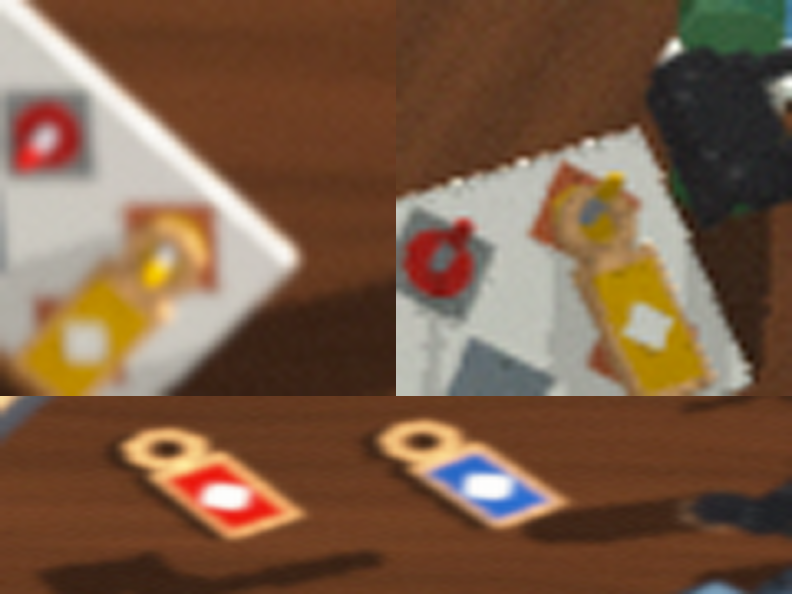

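The yellow trivet hangs flush on its peg, and red and blue haven't moved. Red is next.

```bash
python3 - <<'E'
from h import *
chain([((440,0,250),Rt(178,0)),((462,159.5,60),Rt(216.5))])
E
```

```text
[2.825, 4.272, -2.796, -2.033, 5.682, -6.339]
[-0.411, 4.004, 4.75, 0.0, 0.0, -6.417]
```

```bash
python3 -m inch '[[2.825,4.272,-2.796,-2.033,5.682,-6.339,0.75],[2.825,4.272,-2.796,-2.033,5.682,-6.339,0.75],[2.825,4.272,-2.796,-2.033,5.682,-6.339,0.75],[2.825,4.272,-2.796,-2.033,5.682,-6.339,0.75],[2.825,4.272,-2.796,-2.033,5.682,-6.339,0.75],[2.825,4.272,-2.796,-2.033,5.682,-6.339,0.75],[2.825,4.272,-2.796,-2.033,5.682,-6.339,0.75],[2.825,4.272,-2.796,-2.033,5.682,-6.339,0.75],[2.825,4.272,-2.796,-2.033,5.682,-6.339,0.75]]'
python3 -m inch '[[-0.41,4,4.75,0,0,-6.42,0.75],[-0.41,4,4.75,0,0,-6.42,0.75],[-0.41,4,4.75,0,0,-6.42,0.75],[-0.41,4,4.75,0,0,-6.42,0.75],[-0.41,4,4.75,0,0,-6.42,0.75],[-0.41,4,4.75,0,0,-6.42,0.75],[-0.41,4,4.75,0,0,-6.42,0.75],[-0.41,4,4.75,0,0,-6.42,0.75],[-0.41,4,4.75,0,0,-6.42,0.75]]'
python3 - <<'E'
from h import *
a=arm.capture("side")
d=cv2.absdiff(a,cv2.imread("pics/side0.png"))[270:285,280:290].mean();print("eye region change",d)
chain([((462,159.5,3),Rt(216.5))])
E
```

```text
clock: 9.9
eef_pos: [440.0, 0.3, 244.8]
ee_rot: [0.017, 1.0, 0.003, -0.006]
wrist_force: [-0.1, 0.1, -1.1]
grip_width: 0.75
grip_force: 0.0
clock: 10.65
eef_pos: [460.0, 160.1, 57.7]
ee_rot: [-0.313, 0.95, 0.003, -0.003]
wrist_force: [-0.3, -0.2, 0.8]
grip_width: 0.752
grip_force: 0.0
eye region change 5.771111111111111
[-0.015, -0.031, 1.396, 0.063, -0.007, -0.018]
```

```bash
python3 -m inch '[[0,-0.03,0.7,0.05,0,0,0.75],[0,-0.03,1.2,0.05,0,0,0.75],[0,-0.03,1.37,0.05,0,0,0.75],[0,-0.03,1.37,0.05,0,0,0.75],[0,-0.03,1.37,0.05,0,0,0],[0,-0.03,1.37,0.05,0,0,0],[0,-0.03,1.37,0.05,0,0,0],[0,-0.03,1.37,0.05,0,0,0],[0,-0.03,1.37,0.05,0,0,0],[0,-0.03,1.37,0.05,0,0,0]]'
python3 -m inch '[[0,0,-1,0,0,0,0],[0,0,-2,0,0,0,0],[0,0,-3,0,0,0,0],[0,0,-4,0,0,0,0],[0,0,-5,0,0,0,0],[0,0,-6,0,0,0,0],[0,0,-6,0,0,0,0]]'
python3 - <<'E'
from h import *
chain([((480,0,290),Rt(175,10)),(bp(-70,0,122),Rt(138.75,35))])
E
```

```text
clock: 11.53
eef_pos: [462.0, 159.9, 4.9]
ee_rot: [-0.313, 0.95, 0.0, -0.0]
wrist_force: [-0.8, -1.2, 7.3]
grip_width: 0.54
grip_force: 30.0
clock: 12.12
eef_pos: [465.7, 160.3, 252.9]
ee_rot: [-0.313, 0.95, -0.001, 0.006]
wrist_force: [0.5, -0.0, 0.3]
grip_width: 0.537
grip_force: 30.0
[2.088, -3.438, -0.933, 0.592, -1.469, 6.903]
[-1.335, -4.734, 3.668, 2.33, -4.026, 5.625]
```

```bash
python3 -m inch '[[2.09,-3.44,-0.93,0.59,-1.47,6.9,0],[2.09,-3.44,-0.93,0.59,-1.47,6.9,0],[2.09,-3.44,-0.93,0.59,-1.47,6.9,0],[2.09,-3.44,-0.93,0.59,-1.47,6.9,0],[2.09,-3.44,-0.93,0.59,-1.47,6.9,0],[2.09,-3.44,-0.93,0.59,-1.47,6.9,0],[2.09,-3.44,-0.93,0.59,-1.47,6.9,0]]'
python3 -m inch '[[-1.34,-4.73,3.67,2.33,-4.03,5.62,0],[-1.34,-4.73,3.67,2.33,-4.03,5.62,0],[-1.34,-4.73,3.67,2.33,-4.03,5.62,0],[-1.34,-4.73,3.67,2.33,-4.03,5.62,0],[-1.34,-4.73,3.67,2.33,-4.03,5.62,0],[-1.34,-4.73,3.67,2.33,-4.03,5.62,0],[-1.34,-4.73,3.67,2.33,-4.03,5.62,0],[-1.34,-4.73,3.67,2.33,-4.03,5.62,0],[-1.34,-4.73,3.67,2.33,-4.03,5.62,0]]'
python3 - <<'E'
from h import *
chain([(bp(-70,0,75),Rt(138.75,35))])
E
```

```text
clock: 12.7
eef_pos: [475.6, -1.4, 280.6]
ee_rot: [0.046, 0.996, -0.005, 0.08]
wrist_force: [-0.2, 0.1, -0.6]
grip_width: 0.542
grip_force: 30.0
clock: 13.45
eef_pos: [535.3, -195.4, 143.8]
ee_rot: [0.333, 0.896, -0.109, 0.274]
wrist_force: [1.0, -0.2, -0.7]
grip_width: 0.539
grip_force: 30.0
[-0.263, 0.104, 1.01, -0.083, -0.122, 0.104]
```

```bash
python3 -m inch '[[-0.26,0.1,0.5,-0.08,-0.12,0.1,0],[-0.26,0.1,1,-0.08,-0.12,0.1,0],[-0.26,0.1,1,-0.08,-0.12,0.1,0],[-0.26,0.1,1,-0.08,-0.12,0.1,0],[-0.26,0.1,1,-0.08,-0.12,0.1,0],[-0.26,0.1,1,-0.08,-0.12,0.1,0]]'
python3 - <<'E'
from h import *
a=arm.capture("top");b=arm.capture("side")
print(toboard(arm.state()["eef_pos"]))
x=proj("top",bp(0,0,75)).astype(int)-30;y=proj("side",bp(0,0,75)).astype(int)-30
print(x,y)
A=cv2.resize(a[x[1]:x[1]+60,x[0]:x[0]+60],None,fx=6.6,fy=6.6,interpolation=cv2.INTER_CUBIC)
Bm=cv2.resize(b[y[1]:y[1]+60,y[0]:y[0]+60],None,fx=6.6,fy=6.6,interpolation=cv2.INTER_CUBIC)
cv2.imwrite("pics/h5.png",np.hstack([A,Bm]))
E
```

```text
clock: 13.95
eef_pos: [561.7, -213.5, 118.7]
ee_rot: [0.337, 0.892, -0.106, 0.283]
wrist_force: [-0.1, -0.3, -0.2]
grip_width: 0.535
grip_force: 30.0
[-68.38003667  -0.19349207  76.62918255]
[351 146] [282 111]
```

View pics/h5.png

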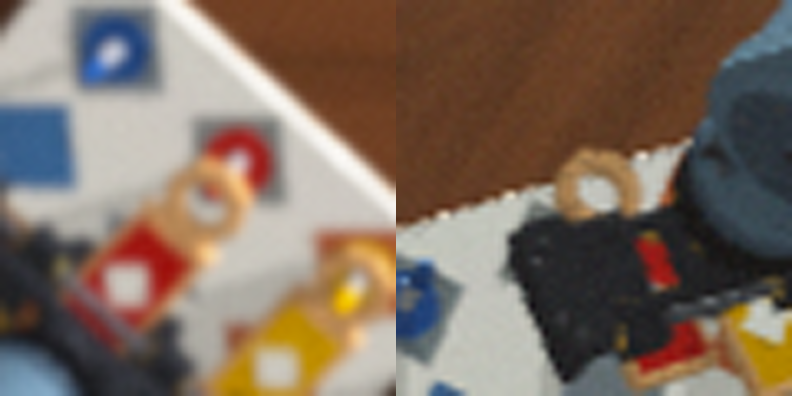

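```bash
python3 - <<'E'
from h import *
P,f=tri((351+207/6.6,146+199/6.6),(282+201/6.6,111+187/6.6));print(P,f,toboard(P))
E
```

```text
[ 605.68948816 -255.1426349   161.74115674] [ 0.06505935  0.24824017 -0.24869283 -0.02885405] [ 5.89640362 -2.40680225 77.34720191]
```

```bash
python3 -m inch '[[0.15,0.05,0,0,0,0,0],[0.15,0.05,0,0,0,0,0],[0.15,0.05,0.2,0,0,0,0],[0.15,0.05,0.4,0,0,0,0],[0.15,0.05,0.6,0,0,0,0],[0.15,0.05,0.8,0,0,0,0],[0.15,0.05,1.0,0,0,0,0],[0.15,0.05,1.1,0,0,0,0]]'
python3 -m inch '[[0,0,0.2,0,0,0,0],[0,0,0.4,0,0,0,0],[0,0,0.55,0,0,0,0],[0,0,0.63,0,0,0,0],[0,0,0.67,0,0,0,0],[0,0,0.67,0,0,0,0]]'
python3 - <<'E'
from h import *
print(toboard(arm.state()["eef_pos"]))
E
```

```text
clock: 14.72
eef_pos: [578.1, -226.3, 76.3]
ee_rot: [0.338, 0.892, -0.106, 0.282]
wrist_force: [-0.3, 0.7, -0.5]
grip_width: 0.539
grip_force: 30.0
clock: 15.22
eef_pos: [589.1, -235.7, 56.4]
ee_rot: [0.338, 0.892, -0.106, 0.282]
wrist_force: [-12.8, 6.4, 13.3]
grip_width: 0.544
grip_force: 30.0
[-75.23566357   1.22648005   5.55564642]
```

```bash
python3 -m inch '[[0,0,0,0,0,0,0.72],[0,0,0,0,0,0,0.72],[0,0,0,0,0,0,0.72],[0,0,0,0,0,0,0.72],[0,0,-1,0,0,0,0.72],[0,0,-2,0,0,0,0.72],[0,0,-3,0,0,0,0.72],[0,0,-4,0,0,0,0.72],[0,0,-4,0,0,0,0.72]]'
python3 - <<'E'
from h import *
a=arm.capture("top");b=arm.capture("side");cv2.imwrite("pics/t6.png",a);cv2.imwrite("pics/s6.png",b)
A=cv2.resize(a[140:200,360:420],None,fx=6.6,fy=6.6,interpolation=cv2.INTER_CUBIC)
Bm=cv2.resize(b[120:180,280:340],None,fx=6.6,fy=6.6,interpolation=cv2.INTER_CUBIC)
C_=cv2.resize(a[185:245,270:350],None,fx=6.6,fy=3.3,interpolation=cv2.INTER_CUBIC)
C_=np.hstack([C_,np.zeros((198,792-C_.shape[1],3),np.uint8)])
cv2.imwrite("pics/h6.png",np.vstack([np.hstack([A,Bm]),C_]))
d=cv2.absdiff(b,cv2.imread("pics/side0.png"));print("blue",d[228:250,290:335].mean())
chain([((450,-60,250),Rt(178,0)),((478.5,11.5,60),Rt(219))])
E
```

```text
clock: 15.97
eef_pos: [522.2, -174.6, 195.2]
ee_rot: [0.337, 0.89, -0.106, 0.289]
wrist_force: [0.1, -0.6, -0.4]
grip_width: 0.718
grip_force: 0.0
blue 7.6141414141414145
[1.774, 0.986, -3.108, -2.001, 5.681, -6.363]
[-0.65, 1.811, 4.75, 0.0, 0.0, -6.833]
```

View pics/h6.png

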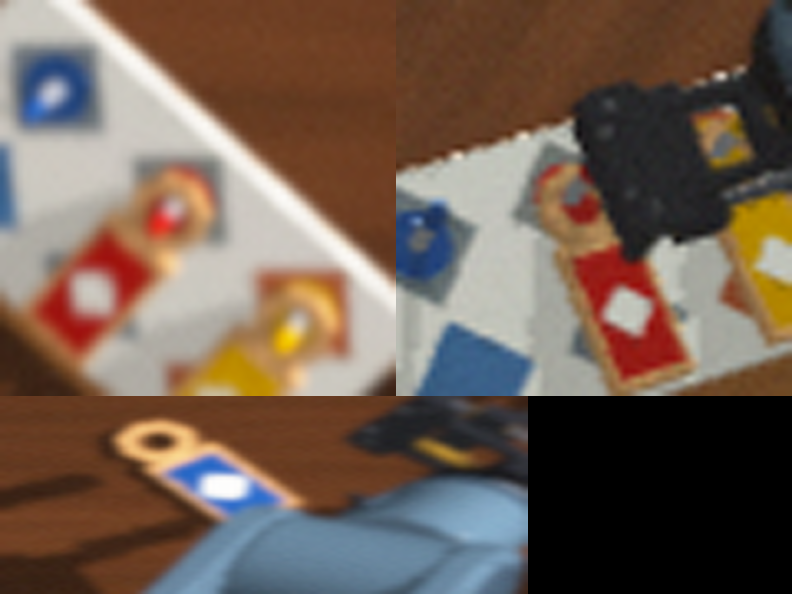

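Red hangs flush, and blue hasn't moved (diamond at raw 303.8,212.6, eye at 293.9,198.3). Picking blue now.

```bash
python3 -m inch '[[1.77,1,-3.1,-2,5.68,-6.36,0.75],[1.77,1,-3.1,-2,5.68,-6.36,0.75],[1.77,1,-3.1,-2,5.68,-6.36,0.75],[1.77,1,-3.1,-2,5.68,-6.36,0.75],[1.77,1,-3.1,-2,5.68,-6.36,0.75],[1.77,1,-3.1,-2,5.68,-6.36,0.75],[1.77,1,-3.1,-2,5.68,-6.36,0.75],[1.77,1,-3.1,-2,5.68,-6.36,0.75],[1.77,1,-3.1,-2,5.68,-6.36,0.75]]'
python3 -m inch '[[-0.65,1.81,4.75,0,0,-6.83,0.75],[-0.65,1.81,4.75,0,0,-6.83,0.75],[-0.65,1.81,4.75,0,0,-6.83,0.75],[-0.65,1.81,4.75,0,0,-6.83,0.75],[-0.65,1.81,4.75,0,0,-6.83,0.75],[-0.65,1.81,4.75,0,0,-6.83,0.75],[-0.65,1.81,4.75,0,0,-6.83,0.75],[-0.65,1.81,4.75,0,0,-6.83,0.75]]'
python3 - <<'E'
from h import *
b=arm.capture("side");d=cv2.absdiff(b,cv2.imread("pics/side0.png"));print("blue eye",d[232:250,290:300].mean())
chain([((477.5,12.3,4),Rt(219))])
E
```

```text
clock: 16.82
eef_pos: [450.6, -60.9, 245.3]
ee_rot: [0.018, 1.0, 0.002, -0.005]
wrist_force: [0.1, -0.1, 0.0]
grip_width: 0.75
grip_force: 0.0
clock: 17.48
eef_pos: [477.0, 12.2, 56.4]
ee_rot: [-0.331, 0.943, 0.002, -0.003]
wrist_force: [0.7, 0.5, 1.1]
grip_width: 0.747
grip_force: 0.0
blue eye 7.046296296296297
[-0.002, 0.012, 1.342, 0.041, -0.02, -0.05]
```

```bash
python3 -m inch '[[0,0,0.7,0.04,0,0,0.75],[0,0,1.2,0.04,0,0,0.75],[0,0,1.32,0.04,0,0,0.75],[0,0,1.32,0.04,0,0,0.75],[0,0,1.32,0.04,0,0,0],[0,0,1.32,0.04,0,0,0],[0,0,1.32,0.04,0,0,0],[0,0,1.32,0.04,0,0,0],[0,0,1.32,0.04,0,0,0],[0,0,1.32,0.04,0,0,0]]'
python3 -m inch '[[0,0,-1,0,0,0,0],[0,0,-2,0,0,0,0],[0,0,-3,0,0,0,0],[0,0,-4,0,0,0,0],[0,0,-5,0,0,0,0],[0,0,-6,0,0,0,0],[0,0,-6,0,0,0,0]]'
python3 - <<'E'
from h import *
print(arm.state()["joint_positions"])
chain([((520,-60,270),Rt(170,20)),(bp(-75,90,100),Rt(138.75,35))])
E
```

```text
clock: 18.37
eef_pos: [478.4, 12.0, 6.2]
ee_rot: [-0.333, 0.943, -0.001, -0.0]
wrist_force: [-2.0, 0.2, 7.4]
grip_width: 0.539
grip_force: 30.0
clock: 18.95
eef_pos: [482.3, 11.6, 254.1]
ee_rot: [-0.333, 0.943, -0.004, 0.005]
wrist_force: [1.4, -0.2, -0.1]
grip_width: 0.535
grip_force: 30.0
[-2.21746010e-01 -5.41183331e-02  1.82372722e+00 -1.44013173e-03
  1.35875251e+00 -2.47170033e+00]
[0.388, -1.989, -0.378, 1.351, -3.018, 8.08]
[-1.149, -1.43, 4.039, 2.412, -2.438, 4.633]
```

```bash
python3 -m inch '[[0.39,-2,-0.38,1.35,-3.02,8.08,0],[0.39,-2,-0.38,1.35,-3.02,8.08,0],[0.39,-2,-0.38,1.35,-3.02,8.08,0],[0.39,-2,-0.38,1.35,-3.02,8.08,0],[0.39,-2,-0.38,1.35,-3.02,8.08,0],[0.39,-2,-0.38,1.35,-3.02,8.08,0],[0.39,-2,-0.38,1.35,-3.02,8.08,0],[0.39,-2,-0.38,1.35,-3.02,8.08,0],[0.39,-2,-0.38,1.35,-3.02,8.08,0]]'
python3 -m inch '[[-1.15,-1.43,3.6,2.41,-2.44,4.63,0],[-1.15,-1.43,3.6,2.41,-2.44,4.63,0],[-1.15,-1.43,3.6,2.41,-2.44,4.63,0],[-1.15,-1.43,3.6,2.41,-2.44,4.63,0],[-1.15,-1.43,3.6,2.41,-2.44,4.63,0],[-1.15,-1.43,3.6,2.41,-2.44,4.63,0],[-1.15,-1.43,3.6,2.41,-2.44,4.63,0],[-1.15,-1.43,3.6,2.41,-2.44,4.63,0]]'
python3 - <<'E'
from h import *
chain([(bp(-75,90,76),Rt(138.75,35))])
E
```

```text
clock: 19.7
eef_pos: [515.1, -59.1, 259.4]
ee_rot: [0.087, 0.982, -0.014, 0.165]
wrist_force: [0.2, -0.2, -1.9]
grip_width: 0.541
grip_force: 30.0
clock: 20.37
eef_pos: [595.0, -131.0, 137.2]
ee_rot: [0.335, 0.896, -0.107, 0.273]
wrist_force: [-0.6, 0.0, -0.4]
grip_width: 0.534
grip_force: 30.0
[-0.184, 0.157, 0.817, -0.062, -0.152, 0.063]
```

```bash
python3 -m inch '[[-0.18,0.16,0.4,-0.06,-0.15,0.06,0],[-0.18,0.16,0.8,-0.06,-0.15,0.06,0],[-0.18,0.16,0.8,-0.06,-0.15,0.06,0],[-0.18,0.16,0.8,-0.06,-0.15,0.06,0],[-0.18,0.16,0.8,-0.06,-0.15,0.06,0]]'
python3 - <<'E'
from h import *
a=arm.capture("top");b=arm.capture("side")
print(toboard(arm.state()["eef_pos"]))
x=proj("top",bp(0,90,75)).astype(int)-30;y=proj("side",bp(0,90,75)).astype(int)-30
print(x,y)
A=cv2.resize(a[x[1]:x[1]+60,x[0]:x[0]+60],None,fx=6.6,fy=6.6,interpolation=cv2.INTER_CUBIC)
Bm=cv2.resize(b[y[1]:y[1]+60,y[0]:y[0]+60],None,fx=6.6,fy=6.6,interpolation=cv2.INTER_CUBIC)
cv2.imwrite("pics/h7.png",np.hstack([A,Bm]))
E
```

```text
clock: 20.78
eef_pos: [617.5, -142.8, 116.9]
ee_rot: [0.337, 0.892, -0.106, 0.283]
wrist_force: [-0.6, 0.4, -1.1]
grip_width: 0.534
grip_force: 30.0
[-72.88745422  90.06956355  78.34539091]
[331 129] [257 118]
```

View pics/h7.png

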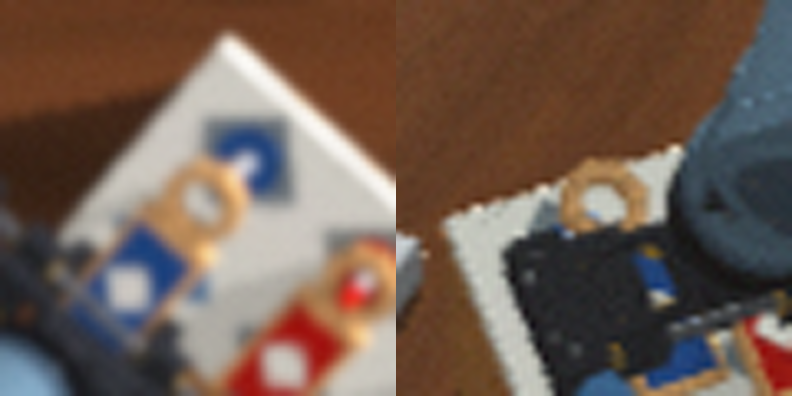

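The eye hole is at top crop (205,201) and side crop (602,198).

```bash
python3 - <<'E'
from h import *
P,f=tri((331+205/6.6,129+201/6.6),(257+206/6.6,118+198/6.6));print(P,f,toboard(P))
E
```

```text
[ 662.86083814 -184.23533099  158.68705416] [-0.01916267 -0.06490016  0.06370793  0.00798811] [ 1.05747345 88.59982183 77.00708647]
```

```bash
python3 -m inch '[[0.03,0.03,0,0,0,0,0],[0.03,0.03,0.2,0,0,0,0],[0.03,0.03,0.4,0,0,0,0],[0.03,0.03,0.6,0,0,0,0],[0.03,0.03,0.8,0,0,0,0],[0.03,0.03,1.0,0,0,0,0],[0.03,0.03,1.1,0,0,0,0]]'
python3 -m inch '[[0,0,0.2,0,0,0,0],[0,0,0.4,0,0,0,0],[0,0,0.55,0,0,0,0],[0,0,0.63,0,0,0,0],[0,0,0.68,0,0,0,0],[0,0,0.68,0,0,0,0]]'
python3 - <<'E'
from h import *
print(toboard(arm.state()["eef_pos"]))
E
```

```text
clock: 21.47
eef_pos: [636.6, -158.3, 78.1]
ee_rot: [0.337, 0.892, -0.106, 0.282]
wrist_force: [-0.8, 0.5, -1.3]
grip_width: 0.534
grip_force: 30.0
clock: 21.97
eef_pos: [647.8, -167.8, 58.0]
ee_rot: [0.337, 0.892, -0.106, 0.282]
wrist_force: [-11.2, 5.2, 11.0]
grip_width: 0.54
grip_force: 30.0
[-74.81556728  91.0128558    7.27133642]
```

```bash
python3 -m inch '[[0,0,0,0,0,0,0.72],[0,0,0,0,0,0,0.72],[0,0,0,0,0,0,0.72],[0,0,0,0,0,0,0.72],[0,0,-1,0,0,0,0.72],[0,0,-2,0,0,0,0.72],[0,0,-3,0,0,0,0.72],[0,0,-4,0,0,0,0.72],[0,0,-4.5,0,0,0,0.72]]'
python3 - <<'E'
from h import *
chain([((400,-205,190),Rt(151.2))])
a=arm.capture("top");b=arm.capture("side");cv2.imwrite("pics/t8.png",a);cv2.imwrite("pics/s8.png",b)
a0=cv2.imread("pics/top0.png")
def blob(im,lo,hi,box):
    h=cv2.cvtColor(im,cv2.COLOR_BGR2HSV);x0,y0,x1,y1=box;m=cv2.inRange(h[y0:y1,x0:x1],lo,hi);M=cv2.moments(m,True)
    return M["m00"],x0+M["m10"]/max(M["m00"],1),y0+M["m01"]/max(M["m00"],1)
for im in(a0,a):
    print(blob(im,(8,200,200),(20,255,255),(350,220,385,255)),blob(im,(0,0,190),(180,60,255),(290,150,315,175)))
E
```

```text
clock: 22.72
eef_pos: [570.5, -98.8, 208.5]
ee_rot: [0.336, 0.892, -0.105, 0.285]
wrist_force: [1.3, 0.2, 0.5]
grip_width: 0.719
grip_force: 0.0
[1.442, -4.81, -0.478, -0.603, 5.869, -2.023]
(104.0, 365.5, 237.0) (106.0, 301.60377358490564, 163.26415094339623)
(105.0, 365.44761904761907, 236.98095238095237) (105.0, 301.62857142857143, 163.31428571428572)
```

```bash
python3 -m inch '[[1.44,-4.8,-0.5,-0.6,5.87,-2.02,0.95],[1.44,-4.8,-0.5,-0.6,5.87,-2.02,0.95],[1.44,-4.8,-0.5,-0.6,5.87,-2.02,0.95],[1.44,-4.8,-0.5,-0.6,5.87,-2.02,0.95],[1.44,-4.8,-0.5,-0.6,5.87,-2.02,0.95],[1.44,-4.8,-0.5,-0.6,5.87,-2.02,0.95],[1.44,-4.8,-0.5,-0.6,5.87,-2.02,0.95],[1.44,-4.8,-0.5,-0.6,5.87,-2.02,0.95],[1.44,-4.8,-0.5,-0.6,5.87,-2.02,0.95]]'
python3 - <<'E'
from h import *
chain([((396.1,-209.8,26),Rt(151.2))])
E
```

```text
clock: 23.57
eef_pos: [399.6, -206.1, 186.2]
ee_rot: [0.251, 0.968, -0.0, -0.003]
wrist_force: [-0.1, -0.2, 0.3]
grip_width: 0.953
grip_force: 0.0
[0.012, -0.117, 4.006, -0.015, -0.046, -0.04]
```

```bash
python3 -m inch '[[0,-0.11,0.9,0,-0.04,-0.04,0.95],[0,-0.11,1.8,0,-0.04,-0.04,0.95],[0,-0.11,2.6,0,-0.04,-0.04,0.95],[0,-0.11,3.3,0,-0.04,-0.04,0.95],[0,-0.11,3.8,0,-0.04,-0.04,0.95],[0,-0.11,4,0,-0.04,-0.04,0.95],[0,-0.11,4,0,-0.04,-0.04,0.95]]'
python3 -m inch '[[0,0,0,0,0,0,0.7],[0,0,0,0,0,0,0.6],[0,0,0,0,0,0,0.5],[0,0,0,0,0,0,0.4],[0,0,0,0,0,0,0],[0,0,0,0,0,0,0],[0,0,0,0,0,0,0],[0,0,0,0,0,0,0],[0,0,-0.7,0,0,0,0],[0,0,-1.4,0,0,0,0],[0,0,-1.4,0,0,0,0]]'
python3 - <<'E'
from h import *
L=np.array([541.8,317.4,0]);l=np.array([np.cos(np.radians(151.2)),np.sin(np.radians(151.2)),0])
z=np.array([0,0,1])
Q=Rt(151.2)
chain([((420,-60,280),Q),(L-80*l+z*210,Q),(L-80*l+z*128,Q)])
E
```

```text
clock: 24.15
eef_pos: [395.8, -206.9, 25.6]
ee_rot: [0.247, 0.969, 0.0, -0.002]
wrist_force: [-0.5, -0.0, -0.1]
grip_width: 0.947
grip_force: 0.0
clock: 25.07
eef_pos: [399.2, -211.1, 87.6]
ee_rot: [0.247, 0.969, -0.002, 0.003]
wrist_force: [0.9, -1.1, -1.3]
grip_width: 0.469
grip_force: 30.0
[1.321, 3.547, -4.832, -0.032, 0.066, 0.027]
[-0.123, 9.735, 1.75, 0.0, 0.0, 0.0]
[0.0, 0.0, 2.05, 0.0, 0.0, 0.0]
```

```bash
python3 -m inch '[[1.32,3.55,-4.83,0,0.05,0,0],[1.32,3.55,-4.83,0,0.05,0,0],[1.32,3.55,-4.83,0,0.05,0,0],[1.32,3.55,-4.83,0,0.05,0,0],[1.32,3.55,-4.83,0,0.05,0,0],[1.32,3.55,-4.83,0,0.05,0,0],[1.32,3.55,-4.83,0,0.05,0,0]]'
python3 -m inch '[[-0.12,9.73,1.75,0,0,0,0],[-0.12,9.73,1.75,0,0,0,0],[-0.12,9.73,1.75,0,0,0,0],[-0.12,9.73,1.75,0,0,0,0],[-0.12,9.73,1.75,0,0,0,0],[-0.12,9.73,1.75,0,0,0,0],[-0.12,9.73,1.75,0,0,0,0],[-0.12,9.73,1.75,0,0,0,0],[-0.12,9.73,1.75,0,0,0,0],[-0.12,9.73,1.75,0,0,0,0],[-0.12,9.73,1.75,0,0,0,0],[-0.12,9.73,1.75,0,0,0,0]]'
python3 - <<'E'
from h import *
L=np.array([541.8,317.4,0]);l=np.array([np.cos(np.radians(151.2)),np.sin(np.radians(151.2)),0])
z=np.array([0,0,1]);Q=Rt(151.2)
b=arm.capture("side");a=arm.capture("top")
cv2.imwrite("pics/s9.png",b);cv2.imwrite("pics/t9.png",a)
chain([(L-80*l+z*135,Q),(L-80*l+z*126,Q)])
print(arm.state()["joint_positions"])
E
```

```text
clock: 25.65
eef_pos: [421.5, -56.7, 281.9]
ee_rot: [0.246, 0.969, -0.0, 0.002]
wrist_force: [1.3, -0.3, -1.6]
grip_width: 0.469
grip_force: 30.0
clock: 26.65
eef_pos: [608.4, 280.5, 202.4]
ee_rot: [0.247, 0.969, -0.001, -0.004]
wrist_force: [-0.3, -0.7, -2.0]
grip_width: 0.466
grip_force: 30.0
[-0.088, 0.037, 1.731, -0.036, -0.061, 0.021]
[0.0, 0.0, 0.225, 0.0, 0.0, 0.0]
[ 0.25257334  0.4201858   1.37483802  0.00170671  1.3538019  -0.81812331]
```

```bash
python3 -m inch '[[-0.09,0.04,0.7,-0.04,-0.06,0.02,0],[-0.09,0.04,1.3,-0.04,-0.06,0.02,0],[-0.09,0.04,1.7,-0.04,-0.06,0.02,0],[-0.09,0.04,1.7,-0.04,-0.06,0.02,0],[-0.09,0.04,1.7,-0.04,-0.06,0.02,0]]'
python3 - <<'E'
from h import *
L=np.array([541.8,317.4,0]);l=np.array([np.cos(np.radians(151.2)),np.sin(np.radians(151.2)),0])
z=np.array([0,0,1]);Q=Rt(151.2)
chain([(L-80*l+z*126,Q)])
E
```

```text
clock: 27.17
eef_pos: [612.2, 278.8, 137.4]
ee_rot: [0.249, 0.968, 0.001, 0.0]
wrist_force: [0.1, 1.0, -0.7]
grip_width: 0.465
grip_force: 30.0
[0.007, -0.002, 0.284, 0.01, 0.0, -0.008]
```

Position good. Lower until the foot touches, watching the force, then take the one remaining close view before releasing.

```bash
python3 -m inch '[[0,0,0.1,0,0,0,0],[0,0,0.2,0,0,0,0],[0,0,0.27,0,0,0,0],[0,0,0.27,0,0,0,0]]'
python3 -m inch '[[0,0,0.03,0,0,0,0],[0,0,0.03,0,0,0,0]]'
python3 - <<'E'
from h import *
np.set_printoptions(precision=1,suppress=True)
b=arm.capture("side");a=arm.capture("top");cv2.imwrite("pics/s10.png",b);cv2.imwrite("pics/t10.png",a)
# ledge edges in the unobstructed first pictures by fitting lines to the light-wood mask
for n in("top","side"):
    im=cv2.imread(f"pics/{n}0.png");h=cv2.cvtColor(im,cv2.COLOR_BGR2HSV)
    x0,y0,x1,y1=(188,150,250,234) if n=="top" else (214,246,304,334)
    m=cv2.inRange(h[y0:y1,x0:x1],(15,50,185),(30,160,255))
    cs=max(cv2.findContours(m,cv2.RETR_EXTERNAL,cv2.CHAIN_APPROX_NONE)[0],key=cv2.contourArea)
    q=cv2.approxPolyDP(cs,6,True)[:,0]+[x0,y0]
    print(n,cv2.contourArea(cs),q.tolist());print(np.array([atz(n,p,100) for p in q]))
    M=cv2.moments(m,True);print(atz(n,(x0+M["m10"]/M["m00"],y0+M["m01"]/M["m00"]),100))
E
```

```text
clock: 27.5
eef_pos: [613.6, 280.4, 128.1]
ee_rot: [0.248, 0.969, 0.002, 0.002]
wrist_force: [1.6, -0.2, 0.6]
grip_width: 0.467
grip_force: 30.0
clock: 27.67
eef_pos: [613.8, 280.3, 128.1]
ee_rot: [0.248, 0.969, 0.001, 0.002]
wrist_force: [-1.1, -1.1, 5.8]
grip_width: 0.469
grip_force: 30.0
top 1291.5 [[235, 153], [192, 221], [203, 230], [245, 162]]
[[682.1 263.6 100. ]
 [436.  405.2 100. ]
 [405.5 365.  100. ]
 [650.9 226.8 100. ]]
[533.1 311.9 100. ]
side 1939.0 [[216, 258], [284, 328], [301, 316], [296, 309], [303, 306], [294, 308], [233, 249]]
[[683.3 272.9 100. ]
 [431.8 406.8 100. ]
 [406.6 362.9 100. ]
 [425.  348.7 100. ]
 [412.3 334.8 100. ]
 [430.6 347.7 100. ]
 [656.1 228.5 100. ]]
[528.8 319.9 100. ]
```

The ledge centre comes out at (544,316) in both views, which agrees with the fit to about 2 mm. The jar's foot is in contact, so release.

```bash
python3 -m inch '[[0,0,0,0,0,0,0.6],[0,0,0,0,0,0,0.7],[0,0,0,0,0,0,0.8],[0,0,0,0,0,0,0.9],[0,0,0,0,0,0,0.95],[0,0,-0.5,0,0,0,0.95],[0,0,-1,0,0,0,0.95],[0,0,-1.8,0,0,0,0.95],[0,0,-2.7,0,0,0,0.95],[0,0,-3,0,0,0,0.95],[0,0,-3,0,0,0,0.95]]'
python3 - <<'E'
from h import *
Q=Rt(151.2)
chain([((500,80,250),Q),((458.9,-115.5,140),Q)])
E
```

```text
clock: 28.68
eef_pos: [614.8, 280.8, 250.9]
ee_rot: [0.248, 0.969, 0.003, 0.005]
wrist_force: [-0.2, 0.0, 0.0]
grip_width: 0.949
grip_force: 0.0
[0.1, -5.781, -0.026, 0.079, 0.071, 0.008]
[-1.454, -4.778, 2.75, 0.0, 0.0, 0.0]
```

```bash
python3 -m inch '[[0.1,-5.78,0,0.08,0.07,0,0.95],[0.1,-5.78,0,0.08,0.07,0,0.95],[0.1,-5.78,0,0.08,0.07,0,0.95],[0.1,-5.78,0,0.08,0.07,0,0.95],[0.1,-5.78,0,0.08,0.07,0,0.95],[0.1,-5.78,0,0.08,0.07,0,0.95],[0.1,-5.78,0,0.08,0.07,0,0.95]]'
python3 -m inch '[[-1.45,-4.78,2.75,0,0,0,0.95],[-1.45,-4.78,2.75,0,0,0,0.95],[-1.45,-4.78,2.75,0,0,0,0.95],[-1.45,-4.78,2.75,0,0,0,0.95],[-1.45,-4.78,2.75,0,0,0,0.95],[-1.45,-4.78,2.75,0,0,0,0.95],[-1.45,-4.78,2.75,0,0,0,0.95],[-1.45,-4.78,2.75,0,0,0,0.95],[-1.45,-4.78,2.75,0,0,0,0.95]]'
python3 - <<'E'
from h import *
Q=Rt(151.2)
b=arm.capture("side");a=arm.capture("top");cv2.imwrite("pics/t11.png",a);cv2.imwrite("pics/s11.png",b)
chain([((458.9,-115.5,26),Q)])
# orange cap: position at z=175 on the ledge
for n,im in(("top",a),("side",b)):
    h=cv2.cvtColor(im,cv2.COLOR_BGR2HSV);m=cv2.inRange(h,(8,200,190),(18,255,255))
    k,_,st,ce=cv2.connectedComponentsWithStats(m)
    for i in range(1,k):
        if st[i,4]>40: print(n,st[i],ce[i],atz(n,ce[i],175 if n=="top" else 166))
E
```

```text
clock: 29.27
eef_pos: [494.9, 76.3, 242.9]
ee_rot: [0.25, 0.968, -0.003, -0.006]
wrist_force: [-0.3, -0.7, 0.2]
grip_width: 0.95
grip_force: 0.0
clock: 30.02
eef_pos: [455.9, -115.4, 135.7]
ee_rot: [0.248, 0.969, -0.002, -0.004]
wrist_force: [-0.8, 1.2, -0.1]
grip_width: 0.949
grip_force: 0.0
[-0.072, 0.04, 2.761, -0.053, -0.051, 0.023]
top [220 163  12  13 104] [225.30769231 169.69230769] [611.44285306 280.54586866 175.        ]
side [228 242  16  12 148] [235.74324324 247.73648649] [617.37640273 273.33638521 166.        ]
```

```bash
python3 -m inch '[[-0.05,0.04,0.9,-0.05,-0.05,0,0.95],[-0.05,0.04,1.6,-0.05,-0.05,0,0.95],[-0.05,0.04,2.2,-0.05,-0.05,0,0.95],[-0.05,0.04,2.6,-0.05,-0.05,0,0.95],[-0.05,0.04,2.73,-0.05,-0.05,0,0.95],[-0.05,0.04,2.73,-0.05,-0.05,0,0.95]]'
python3 -m inch '[[0,0,0,0,0,0,0.7],[0,0,0,0,0,0,0.6],[0,0,0,0,0,0,0.5],[0,0,0,0,0,0,0.4],[0,0,0,0,0,0,0],[0,0,0,0,0,0,0],[0,0,0,0,0,0,0],[0,0,0,0,0,0,0],[0,0,-0.8,0,0,0,0],[0,0,-1.6,0,0,0,0],[0,0,-1.6,0,0,0,0]]'
python3 - <<'E'
from h import *
L=np.array([543,316.6,0]);l=np.array([np.cos(np.radians(151.2)),np.sin(np.radians(151.2)),0])
z=np.array([0,0,1]);Q=Rt(151.2)
chain([((470,60,280),Q),(L+z*210,Q)])
E
```

```text
clock: 30.62
eef_pos: [457.0, -114.9, 26.1]
ee_rot: [0.248, 0.969, 0.0, -0.001]
wrist_force: [1.0, 1.8, 0.4]
grip_width: 0.95
grip_force: 0.0
clock: 31.53
eef_pos: [460.6, -117.9, 95.7]
ee_rot: [0.248, 0.969, -0.001, 0.003]
wrist_force: [1.8, -0.6, -0.0]
grip_width: 0.468
grip_force: 30.0
[1.899, 4.009, -4.625, -0.007, 0.07, 0.007]
[1.491, 6.501, 1.75, 0.0, 0.0, 0.0]
```

```bash
python3 -m inch '[[1.9,4,-4.62,0,0.05,0,0],[1.9,4,-4.62,0,0.05,0,0],[1.9,4,-4.62,0,0.05,0,0],[1.9,4,-4.62,0,0.05,0,0],[1.9,4,-4.62,0,0.05,0,0],[1.9,4,-4.62,0,0.05,0,0],[1.9,4,-4.62,0,0.05,0,0]]'
python3 -m inch '[[1.49,6.5,1.75,0,0,0,0],[1.49,6.5,1.75,0,0,0,0],[1.49,6.5,1.75,0,0,0,0],[1.49,6.5,1.75,0,0,0,0],[1.49,6.5,1.75,0,0,0,0],[1.49,6.5,1.75,0,0,0,0],[1.49,6.5,1.75,0,0,0,0],[1.49,6.5,1.75,0,0,0,0],[1.49,6.5,1.75,0,0,0,0],[1.49,6.5,1.75,0,0,0,0]]'
python3 - <<'E'
from h import *
Q=Rt(151.2)
chain([((543,316.6,138),Q)])
E
```

```text
clock: 32.12
eef_pos: [470.1, 63.9, 280.8]
ee_rot: [0.247, 0.969, 0.002, 0.001]
wrist_force: [0.4, -0.8, -1.1]
grip_width: 0.47
grip_force: 30.0
clock: 32.95
eef_pos: [540.1, 316.4, 204.5]
ee_rot: [0.248, 0.969, -0.0, -0.004]
wrist_force: [1.0, -0.2, -0.5]
grip_width: 0.467
grip_force: 30.0
[-0.074, 0.043, 1.661, -0.025, -0.067, 0.006]
```

```bash
python3 -m inch '[[-0.07,0.04,0.7,-0.02,-0.06,0,0],[-0.07,0.04,1.3,-0.02,-0.06,0,0],[-0.07,0.04,1.64,-0.02,-0.06,0,0],[-0.07,0.04,1.64,-0.02,-0.06,0,0],[-0.07,0.04,1.64,-0.02,-0.06,0,0]]'
python3 -m inch '[[0,0,0.08,0,0,0,0],[0,0,0.16,0,0,0,0],[0,0,0.22,0,0,0,0],[0,0,0.26,0,0,0,0],[0,0,0.26,0,0,0,0]]'
```

```text
clock: 33.37
eef_pos: [543.2, 316.5, 140.0]
ee_rot: [0.249, 0.968, 0.0, -0.0]
wrist_force: [0.6, 0.2, -0.5]
grip_width: 0.468
grip_force: 30.0
clock: 33.78
eef_pos: [543.3, 317.7, 129.8]
ee_rot: [0.248, 0.969, 0.001, 0.0]
wrist_force: [0.3, 0.4, -1.1]
grip_width: 0.466
grip_force: 30.0
```

```bash
python3 -m inch '[[0,0,0.04,0,0,0,0],[0,0,0.06,0,0,0,0],[0,0,0.06,0,0,0,0]]'
python3 -m inch '[[0,0,0.02,0,0,0,0],[0,0,0.02,0,0,0,0]]'
```

```text
clock: 34.03
eef_pos: [543.4, 317.7, 127.4]
ee_rot: [0.248, 0.969, 0.001, 0.0]
wrist_force: [0.1, 0.3, -1.6]
grip_width: 0.47
grip_force: 30.0
clock: 34.2
eef_pos: [543.5, 317.7, 127.3]
ee_rot: [0.248, 0.969, 0.001, 0.0]
wrist_force: [-2.0, -1.3, 3.7]
grip_width: 0.467
grip_force: 30.0
```

Contact. Release and go for the white jar at (653.4, 26).

```bash
python3 -m inch '[[0,0,0,0,0,0,0.6],[0,0,0,0,0,0,0.7],[0,0,0,0,0,0,0.8],[0,0,0,0,0,0,0.9],[0,0,0,0,0,0,0.95],[0,0,-0.5,0,0,0,0.95],[0,0,-1,0,0,0,0.95],[0,0,-1.8,0,0,0,0.95],[0,0,-2.7,0,0,0,0.95],[0,0,-3,0,0,0,0.95],[0,0,-3,0,0,0,0.95]]'
python3 - <<'E'
from h import *
Q=Rt(151.2)
chain([((600,150,240),Q),((653.4,26,140),Q)])
E
```

```text
clock: 35.12
eef_pos: [545.4, 318.4, 251.3]
ee_rot: [0.248, 0.969, 0.003, 0.004]
wrist_force: [0.4, -0.5, 0.3]
grip_width: 0.946
grip_force: 0.0
[-3.22, -3.035, 0.278, 0.073, 0.055, 0.007]
[-2.663, -2.073, 2.5, 0.0, 0.0, 0.0]
```

```bash
python3 -m inch '[[-3.22,-3.03,0.28,0.07,0.05,0,0.95],[-3.22,-3.03,0.28,0.07,0.05,0,0.95],[-3.22,-3.03,0.28,0.07,0.05,0,0.95],[-3.22,-3.03,0.28,0.07,0.05,0,0.95],[-3.22,-3.03,0.28,0.07,0.05,0,0.95],[-3.22,-3.03,0.28,0.07,0.05,0,0.95]]'
python3 -m inch '[[-2.66,-2.07,2.5,0,0,0,0.95],[-2.66,-2.07,2.5,0,0,0,0.95],[-2.66,-2.07,2.5,0,0,0,0.95],[-2.66,-2.07,2.5,0,0,0,0.95],[-2.66,-2.07,2.5,0,0,0,0.95],[-2.66,-2.07,2.5,0,0,0,0.95],[-2.66,-2.07,2.5,0,0,0,0.95]]'
python3 - <<'E'
from h import *
Q=Rt(151.2)
chain([((653.4,26,26),Q)])
E
```

```text
clock: 35.62
eef_pos: [597.7, 146.1, 232.6]
ee_rot: [0.251, 0.968, -0.003, -0.005]
wrist_force: [0.2, 0.3, -0.6]
grip_width: 0.949
grip_force: 0.0
clock: 36.2
eef_pos: [649.9, 27.0, 134.6]
ee_rot: [0.248, 0.969, -0.002, -0.004]
wrist_force: [0.9, -0.7, -0.0]
grip_width: 0.951
grip_force: 0.0
[-0.107, 0.034, 2.713, -0.054, -0.064, 0.013]
```

```bash
python3 -m inch '[[-0.08,0.04,0.9,-0.05,-0.05,0,0.95],[-0.08,0.04,1.6,-0.05,-0.05,0,0.95],[-0.08,0.04,2.2,-0.05,-0.05,0,0.95],[-0.08,0.04,2.6,-0.05,-0.05,0,0.95],[-0.08,0.04,2.7,-0.05,-0.05,0,0.95],[-0.08,0.04,2.7,-0.05,-0.05,0,0.95]]'
python3 -m inch '[[0,0,0,0,0,0,0.7],[0,0,0,0,0,0,0.6],[0,0,0,0,0,0,0.5],[0,0,0,0,0,0,0.4],[0,0,0,0,0,0,0],[0,0,0,0,0,0,0],[0,0,0,0,0,0,0],[0,0,0,0,0,0,0],[0,0,-0.8,0,0,0,0],[0,0,-1.6,0,0,0,0],[0,0,-1.6,0,0,0,0]]'
python3 - <<'E'
from h import *
L=np.array([543,316.6,0]);l=np.array([np.cos(np.radians(151.2)),np.sin(np.radians(151.2)),0])
z=np.array([0,0,1]);Q=Rt(151.2)
chain([((530,140,290),Q),(L+80*l+z*215,Q)])
E
```

```text
clock: 36.7
eef_pos: [652.7, 26.9, 27.0]
ee_rot: [0.247, 0.969, -0.0, -0.0]
wrist_force: [-0.5, 0.2, 0.2]
grip_width: 0.954
grip_force: 0.0
clock: 37.62
eef_pos: [657.2, 24.2, 97.5]
ee_rot: [0.248, 0.969, 0.0, 0.005]
wrist_force: [1.3, -0.2, 0.4]
grip_width: 0.464
grip_force: 30.0
[4.136, 1.019, -4.847, 0.023, 0.086, 0.007]
[3.842, 4.025, 1.875, 0.0, 0.0, 0.0]
```

```bash
python3 -m inch '[[4.13,1.02,-4.85,0,0.06,0,0],[4.13,1.02,-4.85,0,0.06,0,0],[4.13,1.02,-4.85,0,0.06,0,0],[4.13,1.02,-4.85,0,0.06,0,0],[4.13,1.02,-4.85,0,0.06,0,0],[4.13,1.02,-4.85,0,0.06,0,0],[4.13,1.02,-4.85,0,0.06,0,0],[4.13,1.02,-4.85,0,0.06,0,0]]'
python3 -m inch '[[3.84,4.02,1.87,0,0,0,0],[3.84,4.02,1.87,0,0,0,0],[3.84,4.02,1.87,0,0,0,0],[3.84,4.02,1.87,0,0,0,0],[3.84,4.02,1.87,0,0,0,0],[3.84,4.02,1.87,0,0,0,0],[3.84,4.02,1.87,0,0,0,0],[3.84,4.02,1.87,0,0,0,0],[3.84,4.02,1.87,0,0,0,0]]'
python3 - <<'E'
from h import *
L=np.array([543,316.6,0]);l=np.array([np.cos(np.radians(151.2)),np.sin(np.radians(151.2)),0])
z=np.array([0,0,1]);Q=Rt(151.2)
chain([(L+80*l+z*138,Q)])
E
```

```text
clock: 38.28
eef_pos: [528.6, 141.4, 287.9]
ee_rot: [0.247, 0.969, 0.001, -0.0]
wrist_force: [0.6, -0.3, -0.6]
grip_width: 0.47
grip_force: 30.0
clock: 39.03
eef_pos: [470.9, 353.9, 209.3]
ee_rot: [0.249, 0.969, -0.001, -0.004]
wrist_force: [0.8, 0.1, -1.2]
grip_width: 0.469
grip_force: 30.0
[-0.042, 0.057, 1.782, -0.031, -0.066, -0.0]
```

```bash
python3 -m inch '[[-0.04,0.05,0.7,-0.03,-0.06,0,0],[-0.04,0.05,1.4,-0.03,-0.06,0,0],[-0.04,0.05,1.76,-0.03,-0.06,0,0],[-0.04,0.05,1.76,-0.03,-0.06,0,0],[-0.04,0.05,1.76,-0.03,-0.06,0,0]]'
python3 -m inch '[[0,0,0.08,0,0,0,0],[0,0,0.16,0,0,0,0],[0,0,0.22,0,0,0,0],[0,0,0.24,0,0,0,0],[0,0,0.24,0,0,0,0]]'
python3 -m inch '[[0,0,0.03,0,0,0,0],[0,0,0.03,0,0,0,0]]'
```

```text
clock: 39.45
eef_pos: [473.0, 354.8, 140.2]
ee_rot: [0.249, 0.968, 0.001, -0.0]
wrist_force: [0.2, 0.2, -0.8]
grip_width: 0.466
grip_force: 30.0
clock: 39.87
eef_pos: [472.5, 356.5, 131.4]
ee_rot: [0.248, 0.969, 0.001, 0.001]
wrist_force: [-0.3, -0.5, -1.8]
grip_width: 0.471
grip_force: 30.0
clock: 40.03
eef_pos: [472.5, 356.5, 130.0]
ee_rot: [0.248, 0.969, 0.001, 0.001]
wrist_force: [1.1, 0.2, -1.3]
grip_width: 0.468
grip_force: 30.0
```

```bash
python3 -m inch '[[0,0,0.04,0,0,0,0],[0,0,0.04,0,0,0,0]]'
python3 -m inch '[[0,0,0.03,0,0,0,0],[0,0,0.03,0,0,0,0]]'
```

```text
clock: 40.2
eef_pos: [472.3, 356.5, 128.1]
ee_rot: [0.248, 0.969, 0.001, 0.0]
wrist_force: [-0.4, -0.1, -1.0]
grip_width: 0.469
grip_force: 30.0
clock: 40.37
eef_pos: [472.5, 356.6, 127.7]
ee_rot: [0.248, 0.969, 0.001, 0.001]
wrist_force: [-1.8, -0.4, 4.5]
grip_width: 0.465
grip_force: 30.0
```

Contact. Release, retreat and take a last overview.

```bash
python3 -m inch '[[0,0,0,0,0,0,0.6],[0,0,0,0,0,0,0.7],[0,0,0,0,0,0,0.8],[0,0,0,0,0,0,0.9],[0,0,0,0,0,0,0.95],[0,0,-0.5,0,0,0,0.95],[0,0,-1,0,0,0,0.95],[0,0,-1.8,0,0,0,0.95],[0,0,-2.7,0,0,0,0.95],[0,0,-3.5,0,0,0,0.95]]'
python3 -m inch '[[0,-3,-1,0,0,0,0.95],[0,-6,-1,0,0,0,0.95],[0,-6,-1,0,0,0,0.95],[0,-6,-1,0,0,0,0.95],[0,-6,-1,0,0,0,0.95],[0,-6,-1,0,0,0,0.95],[0,-6,-1,0,0,0,0.95],[0,-6,-1,0,0,0,0.95]]'
python3 - <<'E'
from h import *
a=arm.capture("top");b=arm.capture("side")
A=cv2.resize(a[120:245,185:430],(784,400),interpolation=cv2.INTER_CUBIC)
B1=cv2.resize(b[215:335,200:320],(200,200),interpolation=cv2.INTER_CUBIC)
B2=cv2.resize(b[115:215,240:365],(250,200),interpolation=cv2.INTER_CUBIC)
B3=cv2.resize(b,(320,200))
cv2.imwrite("pics/f.png",np.vstack([A,np.hstack([B1,B2,B3,np.zeros((200,14,3),np.uint8)])]))
E
```

```text
clock: 41.2
eef_pos: [472.1, 356.1, 268.8]
ee_rot: [0.248, 0.969, 0.001, 0.0]
wrist_force: [0.7, -0.0, 0.2]
grip_width: 0.948
grip_force: 0.0
clock: 41.87
eef_pos: [356.9, 144.8, 307.3]
ee_rot: [0.25, 0.968, 0.002, 0.002]
wrist_force: [-0.1, -0.0, 0.2]
grip_width: 0.955
grip_force: 0.0
```

View pics/f.png

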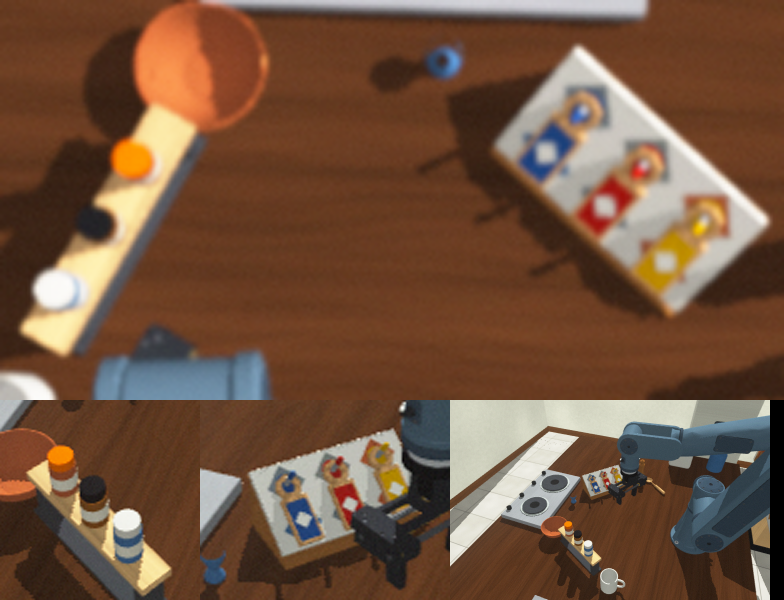

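The final view shows all three trivets flush on their own pegs. The orange, black and white jars stand upright along the ledge, and nothing else has moved. Handing in.

```bash
python3 -c "
from workcell import arm
print(arm.sign_off())"
```

```text
the job is handed in; nothing more can be done
None
```

I handed the job in at about 42 s on the robot clock: all three trivets hang flush on their own pegs, and the orange, black and white jars stand upright on the ledge (no green jar was present). The last camera view shows nothing else moved, though the hand-in returned no verdict.

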